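Wind the lift table level with the soldering hearth

TASK

Fit the loose crank on the sloping drive shaft of the lift table, claws fully home, and wind it clockwise until the lift's aluminium top is flush with the brick top of the hearth beside it, so that the slab with the silver collar can be slid across. Raise it only with the crank, leave the crank on the shaft, and do not shift the slab or disturb the things on the bench.

Things in the scene. Friction and masses are not known exactly. Their poses are not given: they have to be found in the camera images.
- crank_grip (a point): middle of the red grip (on its axis) of the loose crank, 0.33 kg. Crank frame: z up along hub and grip, x from the hub's axis to the grip's, 60 mm apart. It stands on its hub's claw tips, 122 mm tall. Grip: 25 mm cylinder from 46 to 122 mm above the claw tips, this point at 90. The grip turns stiffly on its pin (0.2 N m): lifted by it the crank keeps its angle, yet it can be held while winding
- crank_mouth (a point): centre of the plane of the crank hub's claw tips (crank frame). Hub 45 mm diameter, 18 mm bore open below, 32 mm deep; six claws 5.5 mm wide, 10.5 mm high, 15 to 22 mm from the axis, every 60 degrees, one on +x under the arm. The flat arm (20 mm wide, z 32 to 42 mm) ends on -x in a round counterweight 56 mm from the axis (z 26 to 48 mm)
- drive_seat (a point): on the lift table's drive shaft, floor of the gaps between its claws; z = shaft axis, pointing out and up, leaning 24 degrees from vertical away from the lift. 45 mm collar, six claws as on the hub, one on this +x, 15 mm pilot pin 30 mm long, round nose. The frame turns with it. Home: crank_mouth here, axes in line, crank x at 30 degrees (+ k x 60) from this x, play 8 degrees each way
- drive (a joint): angle of the drive shaft (rad), growing as it turns clockwise seen from its free end (about -z of drive_seat); 2 pi raises the lift by 12 mm. Turning it takes about 0.18 N m; it stays where it is left; end stop at 30
- lift_edge (a point): on the lift's aluminium top face, at its edge towards the hearth, 10 mm from the front corner: x away from the shaft, y towards the hearth, z up. Top 190 (x) x 200 (y) x 10 mm, its face starts about 128 mm above the bench and goes straight up to at most 185 mm. Its front edge stands 64 mm behind the drive_seat
- hearth_edge (a point): on the top face of the hearth (four cream fire bricks on a steel stand, 196 x 196 mm, fixed), at its edge next to the lift, 13 mm from the front corner; z up. 148 to 170 mm above the bench
- slab_front (a point): middle of the front (shaft-side) edge of the white plaster slab (135 x 125 x 14 mm) with the U-shaped silver collar, lying loose on the lift's top; x away from the shaft
- jar_center (a point): middle of a white jar with green lid, 68 mm diameter, 85 mm tall, standing
- mallet_mid (a point): on a wooden mallet, 240 mm long, lying
- torch_center (a point): in the yellow can of a hand torch, 66 mm diameter, 195 mm tall, standing
- tumbler_center (a point): middle of a clear tumbler, 72 mm diameter, 85 mm tall, standing
- graver_mid (a point): on a graver with wooden handle, 170 mm long, lying
- brush_mid (a point): on a flat brush, 180 mm long, lying
There are look-alikes about, which are no part of the job. Of the things that look like the part that bears crank_grip, take the one that is farthest to the robot's left at the start.

How it is judged:
By the outcome, as a careful person would: the job done as asked, in the order asked, and still so for the second after the job is handed in, with the robot touching nothing.
It also fails if it takes over 72 s, if anything falls off the work surface, if the arm or the gripper's body presses on something with over 40 N, if the wrist force passes 120 N, or if a joint passes its speed limit or range.

ROBOT

A 7-joint arm with a two-finger parallel gripper is mounted at the origin on the work surface. World frame = base frame: x ahead of the robot, y to its left, z up, the work surface at z = 0. Lengths are in m, angles in rad, forces in N, time in s.
With the tool pointing down it reaches from about 0.4 to 0.9 m from the base axis. Payload 5.5 kg.
Tool frame: the origin (TCP) lies where the fingers leave the gripper's body, on its centre line; the fingertips stand 73 mm ahead of it and the grasp point (between the pads) lies 54 mm ahead of it; z points along the fingers, y is the direction in which the jaws open and shut (so a half turn about z gives the same grasp; the last joint's range is limited). The gripper opens to 85 mm and grips with 20 to 120 N. Pads are 22 mm wide; open, the fingers measure 114 mm over their backs; the gripper's body (76 mm by 85 mm) begins 54 mm behind the grasp point. The pads swing forward as they close: fully open they stand 13 mm farther back than shut.
Start: joints at [-0.979, 0.501, -0.427, 1.55, 0.221, 1.138, -0.21], TCP at [0.21, 0.615, 0.304] pointing down, gripper open.
Joint ranges: [-2.88, 2.88], [-0.31, 2.03], [-1.54, 1.56], [0.2, 2.42], [-1.41, 4.55], [0.19, 2.02], [-2.57, 2.57]. Speed limits (rad/s): [2.57, 2.57, 3.14, 3.14, 3.14, 3.14, 3.14].

INTERFACE

Orientations are given as a unit quaternion [w, x, y, z].
In Python, from plant import * gives the robot as it stands.
- The arm moves only by the shell command python3 -m jog 'ROWS' [OPENING] [FORCE]. ROWS is JSON, a list of rows, each a list of 6 numbers: the shift along the world's x, y, z in mm, then the turn, a rotation vector about the world's x, y, z in degrees. In form: [[dx, dy, dz, wx, wy, wz], ...]. A call has 1 to 20 rows; each row shifts and turns the commanded pose from where the row before left it; what a row does not reach is not made up. A row lasts 1/10 s, in which the tool goes at most 50 mm and 8.59 degrees, less where a joint would pass 70% of its speed; a pose out of reach is approached as far as the arm can. A call with a gripper value outside its range is refused whole. OPENING is the gripper's target within -1 to 1 (fully open at 1, half-way at 0, shut at -1), set as the call begins (- or left out, the last holds). The fingers move at their own pace and stop on an object; FORCE is the grip in N (left out, the last holds). Time passes only in rows, so rows that do not move let the fingers close. It gives the time, the measured TCP pose, the force and the opening at its end, in the units of the state.
- sense(): the state, without advancing time (a new reading comes with each control period).
- snapshot(name): name is "side" or "top"; returns a dict with "color" (400x640x3 uint8, blue, green, red), "fovy" (degrees; the focal length in pixels is half the picture's height over the tangent of half this angle, whatever the lens; pixels are square), "cx", "cy" (the principal point, pixels), "cam_to_world" (4x4, takes a point from camera to world coordinates). Camera axes: x right, y down, z forward; pixel columns grow to the right and rows downward; lengths in m; the calibration is good to about 2 mm. A picture is of the moment at which its call begins. There is no depth.
- finish_job(): hands the job in, once; it reports no verdict.
The state is a dict: "time": time; "joints": joint angles; "qd": joint speeds; "joint_torque": joint torques, N m; "ee_pos": TCP position; "tool_rot": TCP orientation; "wrist_force": force on the tool from outside, world axes, zero at the start; "torque": the same for the moment, N m; "opening": opening from 0.0 (shut) to 1.0 (fully open).
Only numpy, scipy, OpenCV 4.12 (cv2) and the standard library are available. Lean on these libraries where they do the work, as an engineer would, in place of code of your own. Each camera call takes 0.05 s, during which the arm holds its last target.

## Working session

There is one attempt and no reset: what is moved stays moved. The work goes in short steps, Python scripts to look and compute and a shell command to move; the robot and the scene stay as the last step left them, time stands still between calls to the robot, and variables do not carry over. Pictures are saved under pics/ and viewed, and the job is handed in when it is done.

```bash
ls; mkdir -p pics
python3 - <<'E'
from plant import *
import cv2,numpy as np
s=sense();print(s)
for n in("side","top"):
    d=snapshot(n);cv2.imwrite(f"pics/{n}0.png",d["color"]);print(n,d["fovy"],d["cx"],d["cy"],np.round(d["cam_to_world"],4).tolist())
    np.savez(f"pics/{n}0.npz",**d)
E
```

```text
pics
{'time': 0.0, 'joints': array([-0.97880111,  0.50186131, -0.42678987,  1.55147444,  0.22079879,
        1.13830005, -0.21031562]), 'qd': array([-0.00017416,  0.00042584, -0.0008271 ,  0.00126606, -0.00066051,
       -0.00226466,  0.00199118]), 'joint_torque': array([ 6.72243204e-04, -5.69523060e+01, -5.81585795e+00, -2.80930603e+01,
        1.06123154e-02,  1.21125494e-02,  1.46582829e-05]), 'ee_pos': array([0.20975057, 0.61463009, 0.30284048]), 'tool_rot': array([-1.95535759e-04,  1.63637083e-01,  9.86520106e-01, -9.73316839e-04]), 'wrist_force': array([ 0.63946707, -0.21399773,  0.05232046]), 'torque': array([ 0.00935997,  0.00089623, -0.01163373]), 'opening': 1.000064667331084}
side 57.88461996812434 325.84776103709385 202.7482433089874 [[0.6948, -0.3703, 0.6165, -0.2802], [-0.7191, -0.3453, 0.603, -0.7962], [-0.0104, -0.8623, -0.5062, 0.8318], [0.0, 0.0, 0.0, 1.0]]
top 42.16213236250203 321.50461790883776 198.102214583968 [[0.0216, -0.9853, 0.1693, 0.3236], [-0.9998, -0.022, -0.0008, 0.0022], [0.0045, -0.1693, -0.9856, 1.5558], [0.0, 0.0, 0.0, 1.0]]
```

View pics/side0.png

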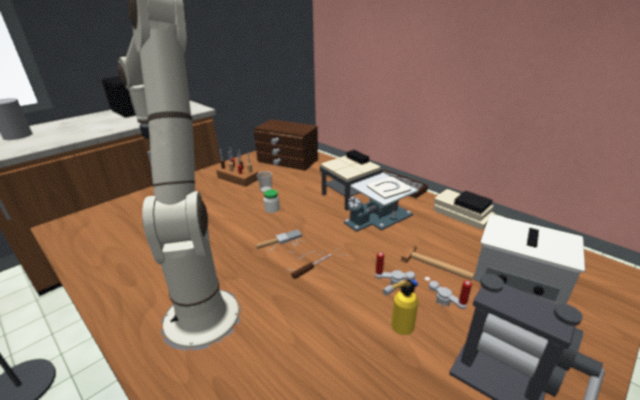

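View pics/top0.png

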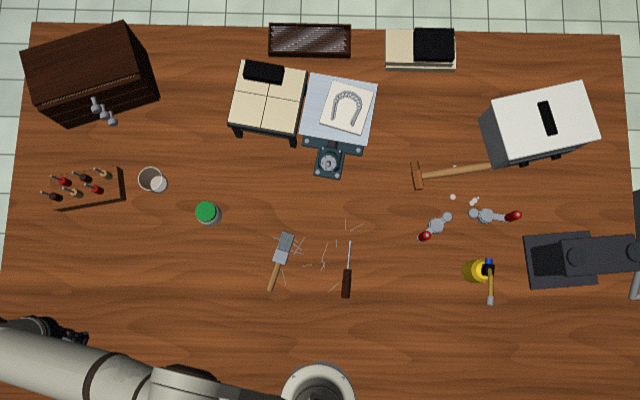

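Run:
```python
import cv2,numpy as np
t=cv2.imread("pics/top0.png");s=cv2.imread("pics/side0.png")
r=lambda im,a,b,c,d,f:cv2.resize(im[b:d,a:c],None,fx=f,fy=f,interpolation=cv2.INTER_CUBIC)
cv2.imwrite("pics/c1.png",r(t,405,180,535,260,6))
cv2.imwrite("pics/c2.png",r(s,365,240,485,310,6))
cv2.imwrite("pics/c3.png",r(t,225,55,385,190,5)[:600])
cv2.imwrite("pics/c4.png",r(s,310,140,430,235,6)[:600])
```

```text
(no output)
```

View pics/c1.png

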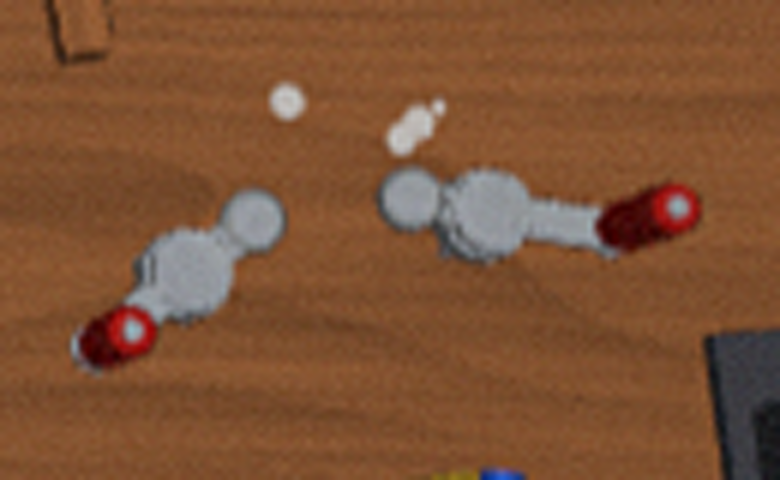

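View pics/c2.png

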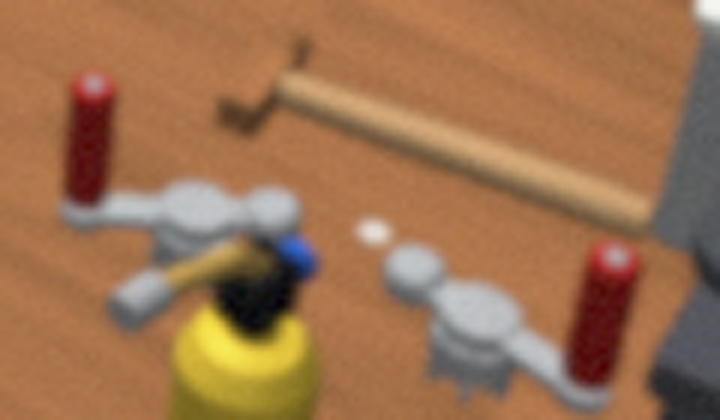

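View pics/c3.png

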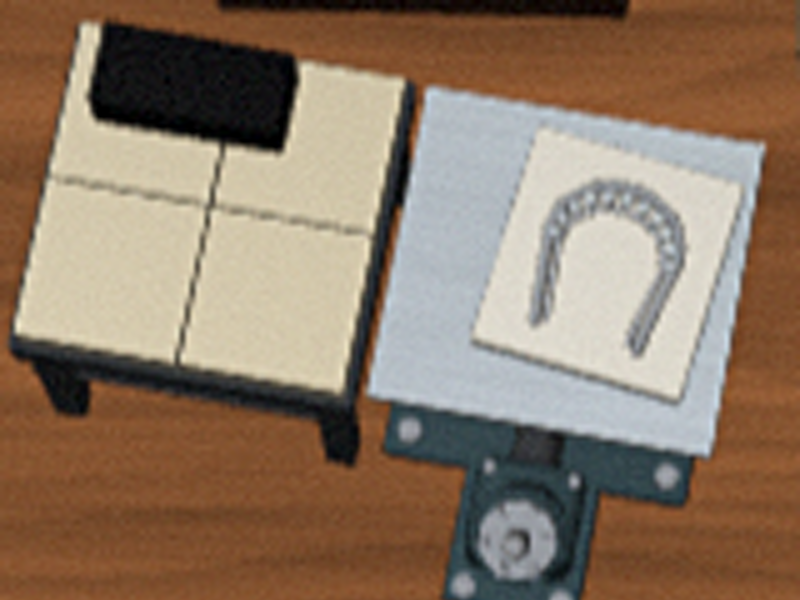

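View pics/c4.png

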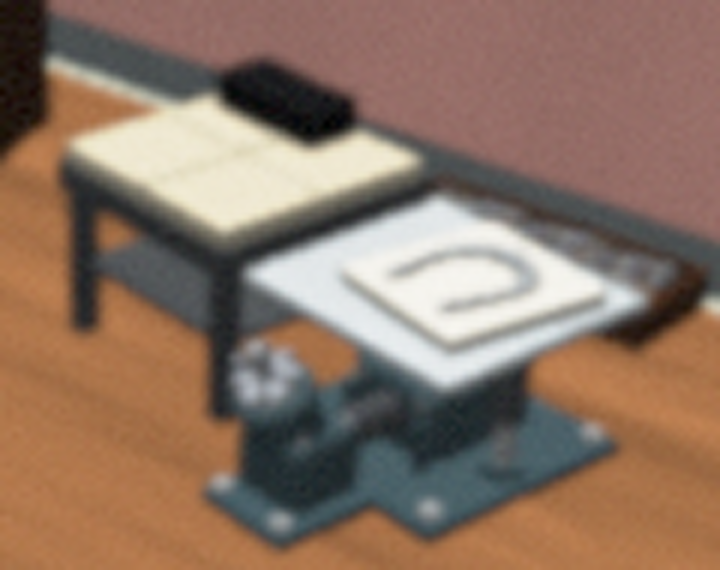

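```bash
cat > h.py <<'E'
import numpy as np,cv2
C={}
for n in("side","top"):
    d=np.load(f"pics/{n}0.npz");C[n]=(200/np.tan(np.radians(float(d["fovy"]))/2),float(d["cx"]),float(d["cy"]),d["cam_to_world"])
def ray(n,p):
    f,cx,cy,T=C[n];v=T[:3,:3]@np.array([(p[0]-cx)/f,(p[1]-cy)/f,1]);return T[:3,3],v/np.linalg.norm(v)
def plane(n,p,z):
    o,v=ray(n,p);return o+v*(z-o[2])/v[2]
def tri(ps,pt):
    (o1,v1),(o2,v2)=ray("side",ps),ray("top",pt)
    A=np.stack([v1,-v2],1);s,*_=np.linalg.lstsq(A,o2-o1,rcond=None)
    a,b=o1+s[0]*v1,o2+s[1]*v2;return (a+b)/2*1000,np.linalg.norm(a-b)*1000
def proj(n,X):
    f,cx,cy,T=C[n];c=T[:3,:3].T@(np.asarray(X)/1000-T[:3,3]);return np.array([f*c[0]/c[2]+cx,f*c[1]/c[2]+cy])
E
python3 - <<'E'
from h import *
q=lambda a,b,f,x,y:((a+.5)/f+x-.5,(b+.5)/f+y-.5)
c1=lambda a,b:q(a,b,6,405,180)
c2=lambda a,b:q(a,b,6,365,240)
c3=lambda a,b:q(a,b,5,225,55)
c4=lambda a,b:q(a,b,6,310,140)
for n,s,t in [("A grip top",c2(93,85),c1(132,330)),("A hub top",c2(197,200),c1(187,272)),("A cw",c2(271,208),c1(254,218)),
("B grip",c2(617,257),c1(677,206)),("B hub",c2(480,310),c1(488,208)),
("lift FL",c4(247,272),c3(370,398)),("FR",c4(448,388),c3(712,456)),("BR",c4(648,300),c3(765,145)),("BL",c4(437,195),c3(428,88)),
("pin",c4(252,350),c3(515,542)),
("hearth FR",c4(222,243),c3(347,396)),("hearth FL",c4(70,155),c3(14,336)),("hearth BR",c4(422,162),c3(410,78))]:
    X,r=tri(s,t);print(n,np.round(X,1),round(r,1))
E
```

```text
A grip top [ 473.9 -292.5  121.8] 0.1
A hub top [ 512.2 -336.8   45.5] 3.7
A cw [ 538.4 -369.    43. ] 0.6
B grip [ 537.5 -547.3  122.1] 0.4
B hub [ 546.9 -485.7   40.7] 1.4
lift FL [753.5  69.5 127.7] 2.7
FR [ 723.7 -125.5  125.4] 0.9
BR [ 911.3 -155.2  125.7] 1.4
BL [939.2  41.8 131.1] 0.4
pin [667.3 -12.6 133.4] 3.6
hearth FR [746.   83.2 148.9] 2.5
hearth FL [780.4 270.4 145.8] 4.2
hearth BR [933.1  52.2 156.9] 1.3
```

Run:
```python
from plant import *
import cv2,numpy as np
for n in("side","top"):
    a=np.mean([snapshot(n)["color"].astype(float) for _ in range(8)],0);np.save(f"pics/{n}avg0.npy",a)
    a=a.clip(0,255).astype(np.uint8);x,y,w,h=dict(side=(340,190,40,35),top=(308,138,44,44))[n]
    cv2.imwrite(f"pics/d_{n}.png",cv2.resize(a[y:y+h,x:x+w],None,fx=13,fy=13,interpolation=cv2.INTER_CUBIC))
    x,y,w,h=dict(side=(310,140,120,80),top=(225,55,160,110))[n]
    cv2.imwrite(f"pics/e_{n}.png",cv2.resize(a[y:y+h,x:x+w],None,fx=5,fy=5,interpolation=cv2.INTER_CUBIC))
```

```text
(no output)
```

View pics/d_side.png

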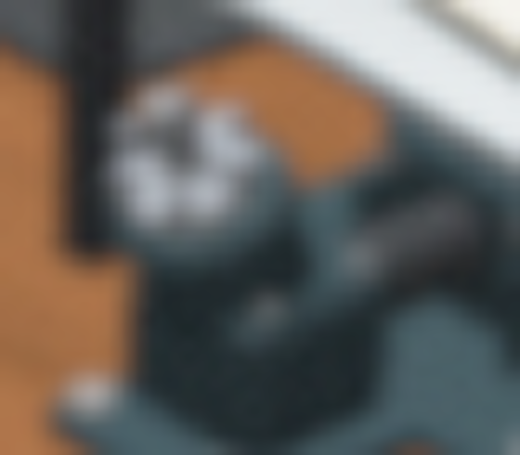

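View pics/d_top.png

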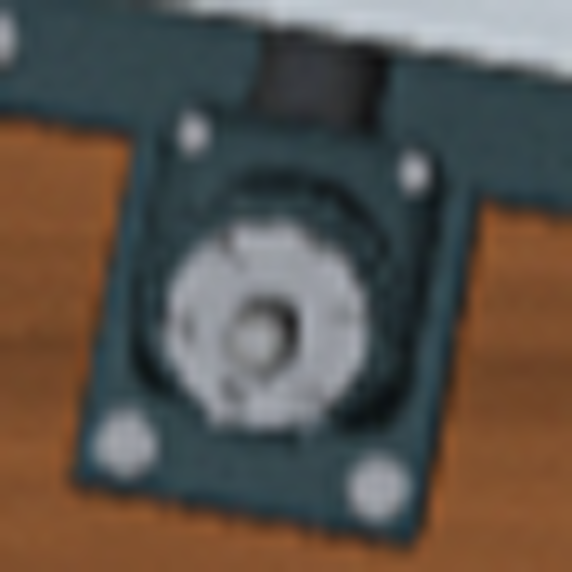

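Run:
```python
from h import *
q=lambda a,b,f,x,y:((a+.5)/f+x-.5,(b+.5)/f+y-.5)
ct=q(265,322,13,308,138);cs=q(185,157,13,340,190)
X,r=tri(cs,ct);print("claw ring",X,r,cs,ct)
yaw=np.radians(-8.7);ex=np.array([np.cos(yaw),np.sin(yaw),0]);ey=np.array([-np.sin(yaw),np.cos(yaw),0])
zs=-np.sin(np.radians(24))*ex+np.cos(np.radians(24))*np.array([0,0,1]);e1=np.cross(ey,zs)
print("zs",zs,"e1",e1,"e2",ey)
# intersection of top ray with other heights
for z in (.11,.115,.12,.125,.13):
    print(z,plane("top",ct,z)*1000, plane("side",cs,z)*1000)
FL=np.array([753.5,69.5]);FR=np.array([723.7,-125.5])
n=ex[:2]
print("front edge along ex",FL@n,FR@n,"ey",FL@ey[:2],FR@ey[:2])
print("ring ex,ey",X@ex,X@ey)
seat=X-10.5*zs;print("seat",seat,"ex",seat@ex)
pin=X+19.5*zs;print("pin tip proj",(proj("top",pin)-[308,138])*13,(proj("side",pin)-[340,190])*13)
```

```text
claw ring [675.54912186 -15.05090627 113.76204621] 0.22020994046127731 (353.7692307692308, 201.6153846153846) (327.9230769230769, 162.30769230769232)
zs [-0.40205669  0.06152332  0.91354546] e1 [ 0.9030341  -0.13818364  0.40673664] e2 [0.15126082 0.98849389 0.        ]
0.11 [676.38513712 -15.01944914 110.        ] [680.65996354 -11.01321569 110.        ]
0.115 [675.16523686 -14.95973121 115.        ] [674.00458232 -16.45228785 115.        ]
0.12 [673.9453366  -14.90001328 120.        ] [667.3492011  -21.89136001 120.        ]
0.125 [672.72543635 -14.84029535 125.        ] [660.69381988 -27.33043218 125.        ]
0.13 [671.50553609 -14.78057742 130.        ] [654.03843866 -32.76950434 130.        ]
front edge along ex 734.3175167031612 734.3562588244704 ey 182.6753531894832 -14.588527181577241
ring ex,ey 670.0527896284002 87.30638544859212
seat [679.77071706 -15.69690111 104.1698189 ] ex 674.3235243806961
pin tip proj [254.49375108 331.2339023 ] [160.36526768 108.02201557]
```

Run:
```python
from h import *
for n,(x,y,w,h) in dict(side=(345,193,20,18),top=(316,150,24,24)).items():
    a=np.load(f"pics/{n}avg0.npy").astype(np.float32)[y:y+h,x:x+w]
    a=cv2.resize(a,None,fx=10,fy=10,interpolation=cv2.INTER_CUBIC)
    # bluish-gray bright: min channel
    m=a.min(2)
    for th in (90,105,120):
        b=(m>th).astype(np.uint8)
        b=cv2.morphologyEx(b,cv2.MORPH_CLOSE,np.ones((25,25),np.uint8)) 
        k,lab,st,ce=cv2.connectedComponentsWithStats(b)
        i=1+np.argmax(st[1:,4])
        cs,_=cv2.findContours((lab==i).astype(np.uint8),cv2.RETR_EXTERNAL,cv2.CHAIN_APPROX_NONE)
        c=max(cs,key=cv2.contourArea);hl=cv2.convexHull(c)
        e=cv2.fitEllipse(hl)
        print(n,th,"ell",(e[0][0]+.5)/10-.5+x,(e[0][1]+.5)/10-.5+y,np.array(e[1])/10,e[2],"cen",ce[i]/10+[x-.45,y-.45])
```

```text
side 90 ell 354.2900985717773 201.64555816650392 [12.3762291  13.97490997] 83.14585876464844 cen [354.17771174 201.76564306]
side 105 ell 354.09972991943357 201.5285217285156 [11.49886169 12.84273376] 66.76653289794922 cen [353.93026526 201.69763662]
side 120 ell 353.8791900634766 201.55227584838866 [10.90563278 11.43337708] 66.39530944824219 cen [353.93831532 201.74990283]
top 90 ell 327.9268264770508 162.64864959716797 [15.86851349 16.50667572] 1.6415295600891113 cen [327.94951045 162.6015595 ]
top 105 ell 327.9436508178711 162.63143463134764 [15.54707184 15.97740784] 9.222036361694336 cen [327.94946851 162.62080521]
top 120 ell 327.92831268310545 162.62105255126954 [15.1812912  15.55620728] 25.2855167388916 cen [327.94975243 162.63570303]
```

```bash
python3 -m jog '[[30,-20,0,0,0,-4],[30,-20,0,0,0,-4],[30,-20,0,0,0,-4],[30,-20,0,0,0,-4],[30,-20,0,0,0,-4],[30,-20,0,0,0,-4],[30,-20,0,0,0,-4],[30,-20,0,0,0,-4],[10,-38,0,0,0,-4],[10,-38,0,0,0,-4],[10,-38,0,0,0,-4],[10,-38,0,0,0,-4],[10,-38,0,0,0,-4],[10,-38,0,0,0,-4],[10,-38,0,0,0,-4],[10,-38,0,0,0,-4],[10,-38,0,0,0,-4],[10,-38,0,0,0,-4],[10,-38,0,0,0,-4],[10,-38,0,0,0,-4]]' 1
```

```text
time: 2.9
ee_pos: [0.5701, -0.0023, 0.3042]
tool_rot: [0.0, 0.76, 0.65, 0.0]
wrist_force: [0.6, 0.7, 0.1]
opening: 1.004
```

```bash
python3 -m jog '[[-12,-36,-5,0,0,-5],[-12,-36,-5,0,0,-5],[-12,-36,-5,0,0,-5],[-12,-36,-5,0,0,-5],[-12,-36,-5,0,0,-5],[-12,-36,-5,0,0,-5],[-12,-36,-5,0,0,-5],[-12,-36,-5,0,0,-5],[0,0,0,0,0,0],[0,0,0,0,0,0]]' 1
python3 - <<'E'
from plant import *
from h import *
s=sense();print(s["ee_pos"],s["tool_rot"],s["joints"])
for n,(x,y,w,h) in dict(side=(340,190,100,100),top=(380,180,100,80)).items():
    d=snapshot(n);cv2.imwrite(f"pics/g_{n}.png",cv2.resize(d["color"][y:y+h,x:x+w],None,fx=6,fy=6,interpolation=cv2.INTER_CUBIC))
E
```

```text
time: 3.9
ee_pos: [0.4734, -0.2896, 0.2639]
tool_rot: [-0.0, 0.936, 0.351, -0.0]
wrist_force: [-0.5, 0.7, -0.6]
opening: 0.997
[ 0.47340479 -0.28957111  0.26385024] [-8.12698876e-05  9.36486269e-01  3.50704234e-01 -3.64807753e-05] [ 0.22634638  0.35550202  0.33781629  1.8534779  -0.14173059  0.95610972
 -0.22754941]
```

View pics/g_side.png

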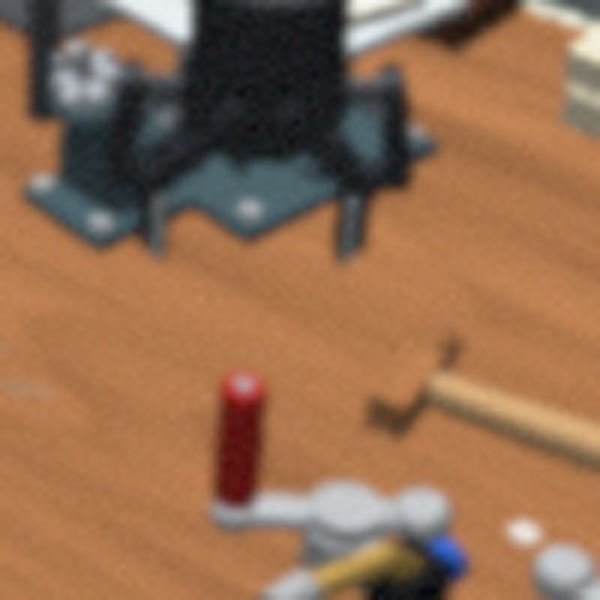

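View pics/g_top.png

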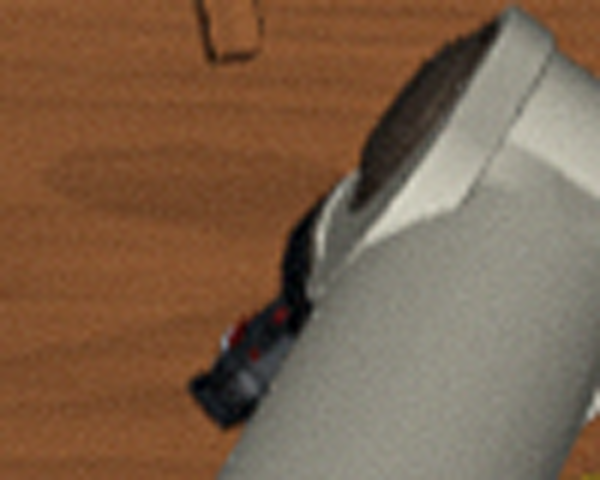

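```bash
python3 -m jog '[[0.5,-2.5,-30,0,0,0],[0,0,-30,0,0,0],[0,0,-30,0,0,0],[0,0,-20,0,0,0],[0,0,-9,0,0,0],[0,0,0,0,0,0]]' 1
python3 - <<'E'
from plant import *
from h import *
for n,(x,y,w,h) in dict(side=(340,200,90,100)).items():
    d=snapshot(n);cv2.imwrite(f"pics/g2_{n}.png",cv2.resize(d["color"][y:y+h,x:x+w],None,fx=6,fy=6,interpolation=cv2.INTER_CUBIC))
E
```

```text
time: 4.6
ee_pos: [0.4745, -0.2897, 0.144]
tool_rot: [-0.001, 0.936, 0.353, -0.0]
wrist_force: [-0.7, 0.0, 0.3]
opening: 1.005
```

View pics/g2_side.png

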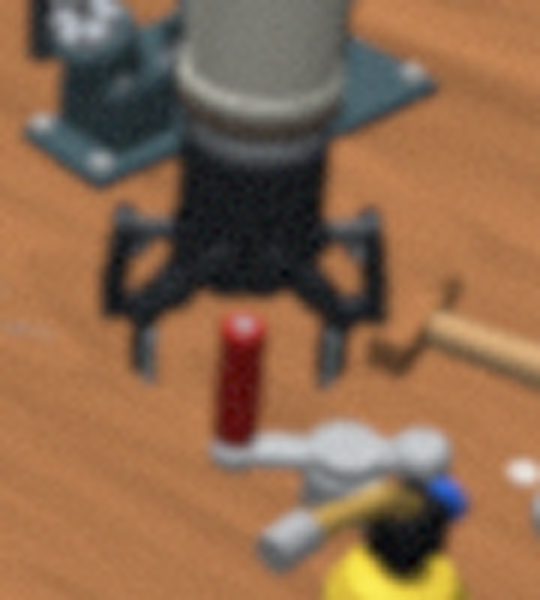

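```bash
python3 -m jog '[[-1.5,-1.5,0,0,0,0],[0,0,0,0,0,0],[0,0,0,0,0,0],[0,0,0,0,0,0],[0,0,0,0,0,0],[0,0,0,0,0,0],[0,0,0,0,0,0],[0,0,0,0,0,0],[0,0,0,0,0,0],[0,0,0,0,0,0]]' -1 80
```

```text
time: 5.65
ee_pos: [0.4732, -0.2929, 0.1456]
tool_rot: [0.0, 0.936, 0.352, 0.0]
wrist_force: [-1.2, 0.3, 5.7]
opening: 0.275
```

```bash
python3 -m jog '[[0,0,10,0,0,0],[0,0,20,0,0,0],[0,0,30,0,0,0],[0,0,30,0,0,0],[0,0,30,0,0,0],[0,0,20,0,0,0],[0,0,0,0,0,0],[0,0,0,0,0,0]]'
python3 - <<'E'
from plant import *
from h import *
s=sense();print(s["ee_pos"],s["tool_rot"],s["wrist_force"],s["torque"])
for n,(x,y,w,h) in dict(side=(340,180,100,100),top=(390,170,100,80)).items():
    d=snapshot(n);cv2.imwrite(f"pics/l_{n}.png",cv2.resize(d["color"][y:y+h,x:x+w],None,fx=6,fy=6,interpolation=cv2.INTER_CUBIC))
E
```

```text
time: 6.45
ee_pos: [0.4724, -0.2924, 0.2844]
tool_rot: [-0.0, 0.936, 0.352, -0.0]
wrist_force: [-0.1, 0.1, -3.9]
opening: 0.27
[ 0.47239688 -0.29243896  0.28437125] [-3.57976614e-04  9.36169931e-01  3.51547589e-01 -1.55204613e-04] [-0.11616163  0.08362103 -3.8989627 ] [0.15166353 0.07733809 0.01557537]
```

View pics/l_side.png

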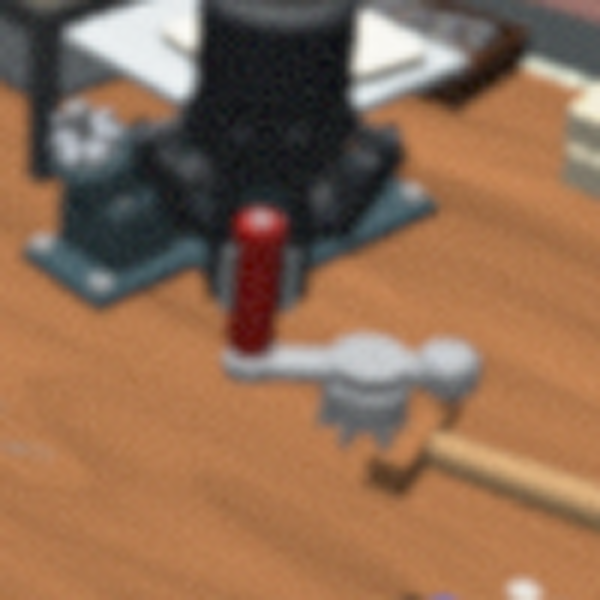

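View pics/l_top.png

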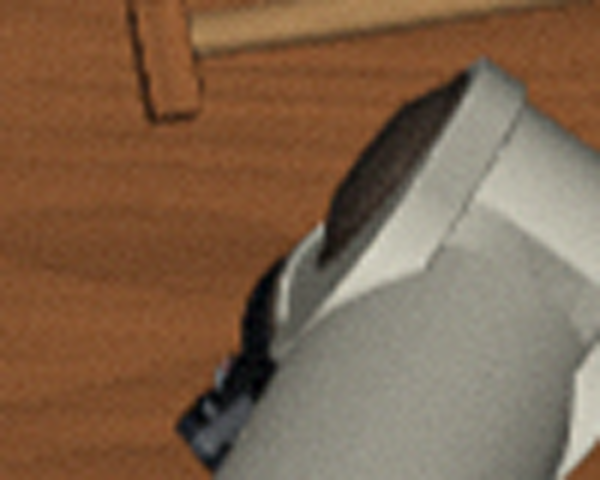

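```bash
cat >> h.py <<'E'
from scipy.spatial.transform import Rotation as Ro
def RQ(q): return Ro.from_quat([q[1],q[2],q[3],q[0]])
yaw=np.radians(-8.7);ex=np.array([np.cos(yaw),np.sin(yaw),0]);ey=np.array([-np.sin(yaw),np.cos(yaw),0])
zs=-np.sin(np.radians(24))*ex+np.cos(np.radians(24))*np.array([0,0,1]);e1=np.cross(ey,zs)
SEAT=np.array([678.,-15.5,104.4]);GH=145.
def target(ang,h,gh=GH,seat=SEAT,jawrel=180):
    "TCP pose for crank at shaft-frame angle ang (deg from e1), mouth h above seat"
    a=np.radians(ang);xc=np.cos(a)*e1+np.sin(a)*ey
    p=seat+h*zs+60*xc+gh*zs
    b=np.radians(ang+jawrel);y=np.cos(b)*e1+np.sin(b)*ey;z=-zs;x=np.cross(y,z)
    return p,Ro.from_matrix(np.stack([x,y,z],1))
def crank(s,gh=GH):
    "mouth, x,z of crank from tool pose assuming rigid grip"
    R=RQ(s["tool_rot"]).as_matrix();xc=-R[:,1];zc=-R[:,2];p=s["ee_pos"]*1000
    return p-gh*zc-60*xc,xc,zc
E
python3 - <<'E'
from plant import *
from h import *
s=sense();R=RQ(s["tool_rot"]);print("now",crank(s))
for h in(70,45):
    p,T=target(159,h);print(h,p,"dp",p-s["ee_pos"]*1000,"rv",(T*R.inv()).as_rotvec(degrees=True))
E
```

```text
now (array([ 510.90705323, -337.02930701,  137.93812978]), array([-0.65825509,  0.75278832,  0.00315938]), array([ 0.00300137, -0.00157242,  0.99999426]))
70 [544.22693685  26.72251729 278.02899127] dp [ 72.37999004 318.81252522  -5.09786908] rv [ -7.61762745 -23.0809858   18.84664186]
45 [554.27835398  25.18443434 255.19035483] dp [ 82.43140717 317.27444226 -27.93650552] rv [ -7.61762745 -23.0809858   18.84664186]
```

```bash
python3 -m jog '[[0,10,10,0,0,0],[5,25,10,0,0,0],[7,32,0,0,0,2],[7,32,0,-0.6,-2,1.7],[7,32,0,-0.7,-2.1,1.7],[7,32,0,-0.7,-2.1,1.7],[7,32,0,-0.7,-2.1,1.7],[7,32,0,-0.7,-2.1,1.7],[7,32,0,-0.7,-2.1,1.7],[7,30,0,-0.7,-2.1,1.7],[7,20,-5,-0.7,-2.1,1.7],[6,10,-10,-0.7,-2.1,1.7],[5,0,-10,-0.7,-2.1,1.2],[0,0,0,-0.7,-2.3,0.4],[0,0,0,0,0,0],[0,0,0,0,0,0]]'
python3 - <<'E'
from plant import *
from h import *
s=sense();R=RQ(s["tool_rot"]);print("j",s["joints"],"now",crank(s))
p,T=target(159,70);print(p-s["ee_pos"]*1000,"rv",(T*R.inv()).as_rotvec(degrees=True))
for n,(x,y,w,h) in dict(side=(320,150,100,90),top=(280,130,90,90)).items():
    d=snapshot(n);cv2.imwrite(f"pics/m_{n}.png",cv2.resize(d["color"][y:y+h,x:x+w],None,fx=6,fy=6,interpolation=cv2.INTER_CUBIC))
E
```

```text
time: 8.15
ee_pos: [0.5512, 0.0266, 0.2796]
tool_rot: [0.136, 0.845, 0.492, 0.159]
wrist_force: [0.1, -0.1, -2.1]
opening: 0.271
j [-0.31168592  0.15557689  0.15369959  2.12333279  0.25410049  0.47845739
 -0.8850473 ] now (array([656.94457975, -12.89530483, 170.5996863 ]), array([-0.7875559 ,  0.47955616, -0.38701627]), array([-0.4030562 ,  0.07421819,  0.91216082]))
[-7.02114022  0.08281457 -1.61303772] rv [0.75356802 0.07002124 0.09801113]
```

View pics/m_side.png

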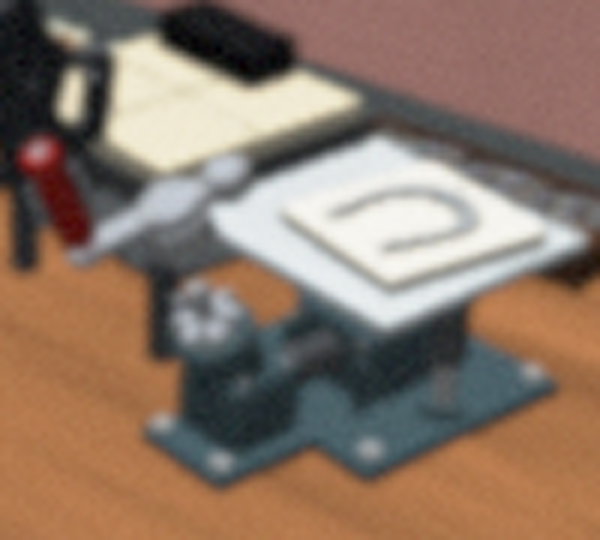

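View pics/m_top.png

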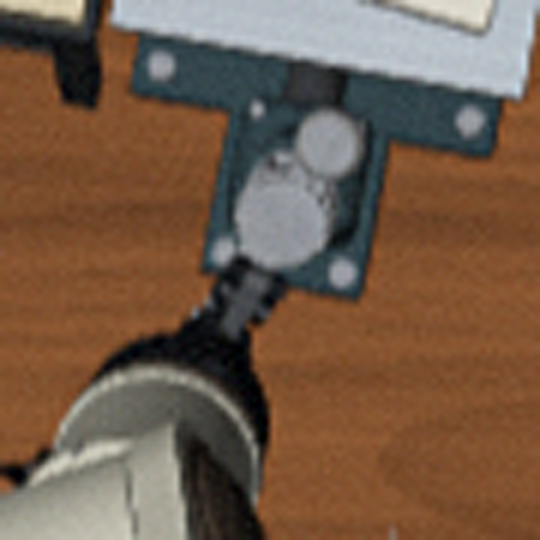

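Run:
```python
from plant import *
from h import *
s=sense();m,xc,zc=crank(s)
q=lambda a,b,f,x,y:((a+.5)/f+x-.5,(b+.5)/f+y-.5)
S=lambda a,b:q(a,b,6,320,150)
T=lambda a,b:q(a,b,6,280,130)
yc=np.cross(zc,xc)
for n,p,t in[("hub",S(173,198),T(284,220)),("cw",S(230,167),T(330,142))]:
    X,r=tri(p,t);d=X-m;print(n,X,r,"in crank frame",d@xc,d@yc,d@zc)
for h in (42,44,46,48):
  print(h,"pred hub top px",proj("side",m+h*zc),proj("top",m+h*zc))
print("meas",S(173,198),T(284,220))
```

```text
hub [642.17427067 -12.14870824 209.26635652] 2.2628248605513614 in crank frame -1.8086983628022812 1.2316461126741394 40.96361016787185
cw [673.82204661 -31.45704307 225.845746  ] 2.031963987040276 in crank frame -42.41026821364935 1.0923405963101063 41.836989113040374
42 pred hub top px [347.49168068 182.48419579] [326.45033056 166.36069049]
44 pred hub top px [347.32937365 182.11111373] [326.39789886 166.49886794]
46 pred hub top px [347.1667473  181.73729767] [326.34531984 166.63743361]
48 pred hub top px [347.00380069 181.36274543] [326.29259289 166.77638916]
meas (348.4166666666667, 182.58333333333334) (326.9166666666667, 166.25)
```

```bash
python3 -m jog '[[-7,0,-2,0.7,0,0],[3,0,-8,0,0,0],[5,0,-11,0,0,0],[4,-1,-9,0,0,0],[0,0,0,0,0,0],[0,0,0,0,0,0]]'
python3 - <<'E'
from plant import *
from h import *
s=sense();R=RQ(s["tool_rot"]);print(s["wrist_force"],"now",crank(s))
p,T=target(159,38);print(p-s["ee_pos"]*1000,"rv",(T*R.inv()).as_rotvec(degrees=True))
for n,(x,y,w,h) in dict(side=(320,150,100,90),top=(300,140,60,60)).items():
    a=np.mean([snapshot(n)["color"].astype(float) for _ in range(4)],0);np.save(f"pics/n_{n}.npy",a)
    f=dict(side=6,top=10)[n]
    cv2.imwrite(f"pics/n_{n}.png",cv2.resize(a[y:y+h,x:x+w].clip(0,255).astype(np.uint8),None,fx=f,fy=f,interpolation=cv2.INTER_CUBIC))
E
```

```text
time: 8.85
ee_pos: [0.5568, 0.025, 0.2491]
tool_rot: [0.132, 0.846, 0.49, 0.162]
wrist_force: [0.4, -0.7, -3.0]
opening: 0.274
[ 0.37405428 -0.66498903 -3.00383657] now (array([662.50353388, -13.30072385, 139.62159445]), array([-0.78711334,  0.48439572, -0.38185517]), array([-0.40347858,  0.0639078 ,  0.91275453]))
[ 0.32041116 -0.27587875 -0.26415454] rv [0.09304018 0.09802606 0.1282644 ]
```

View pics/n_side.png

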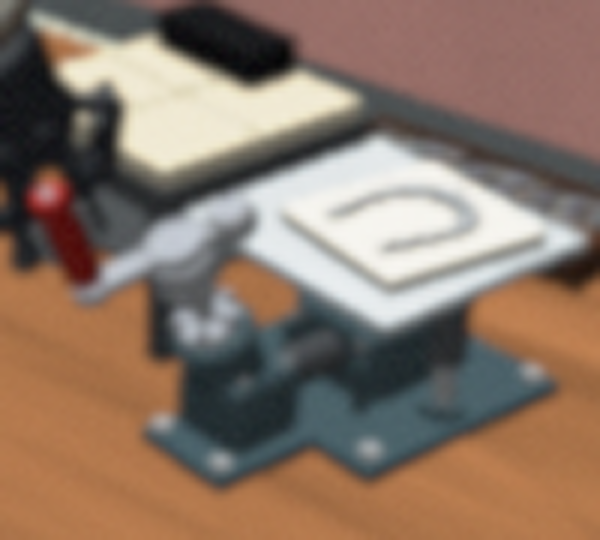

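View pics/n_top.png

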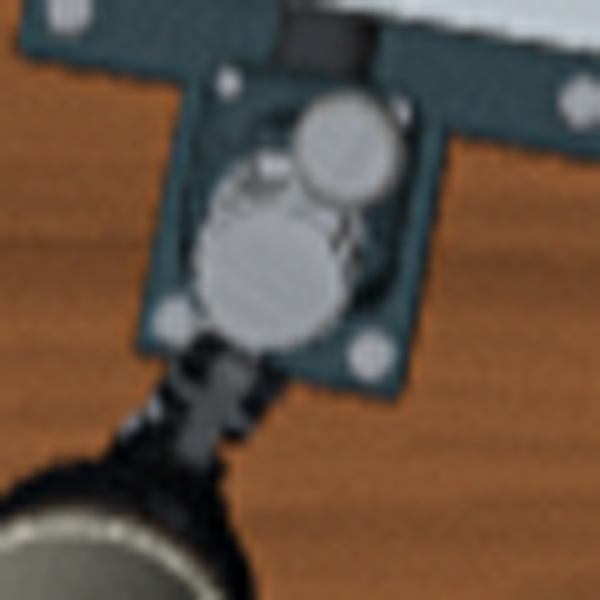

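Run:
```python
from h import *
for h in (42,46):
    X=SEAT+(38+h)*zs;print(h,[(proj("top",X)-[300,140])*10+4.5,(proj("side",X)-[320,150])*6+2.5])
print((proj("top",SEAT+10.5*zs)-[300,140])*10+4.5,(proj("side",SEAT+10.5*zs)-[320,150])*6+2.5)
```

```text
42 [array([269.37905947, 277.63783851]), array([172.09240372, 240.23981817])]
46 [array([268.54301683, 280.32827324]), array([170.2505517 , 235.91260953])]
[283.20675366 233.13949957] [202.98153408 312.81009516]
```

Run:
```python
from h import *
a=np.load("pics/n_top.npy").astype(np.float32);x,y=300,140
g=cv2.resize(a[y:y+60,x:x+60],None,fx=10,fy=10,interpolation=cv2.INTER_CUBIC).min(2)
# radial edge search around hub centre: lower/left/right arcs only
c=np.array([272,268.]);pts=[]
for t in np.radians(np.r_[-20:60:5,125:200:5]):   # image angle, y down ; skip arm direction & top
    r=np.arange(55,100,.5);v=np.array([g[int(round(c[1]+k*np.sin(t))),int(round(c[0]+k*np.cos(t)))] for k in r])
    gr=np.diff(cv2.GaussianBlur(v.reshape(-1,1),(1,9),0).ravel());k=r[np.argmin(gr)];pts.append(c+k*np.array([np.cos(t),np.sin(t)]))
    print(int(np.degrees(t)),k,end=' ')
p=np.array(pts);A=np.c_[2*p,np.ones(len(p))];s=np.linalg.lstsq(A,(p**2).sum(1),rcond=None)[0];print("\ncircle",s[:2],np.sqrt(s[2]+s[:2]@s[:2]))
```

```text
-20 62.0 -14 80.5 -10 79.5 -5 72.0 0 69.0 5 70.0 10 83.5 14 83.5 20 77.5 25 81.5 29 83.0 35 78.5 40 82.0 45 77.5 50 86.0 55 79.0 125 81.5 130 86.0 135 86.0 140 75.5 145 78.0 150 77.0 155 77.0 160 77.0 165 79.0 170 79.0 175 76.5 180 77.0 185 78.5 190 79.0 195 79.5 
circle [271.68142373 274.81761556] 76.78065731900472
```

```bash
python3 -m jog '[[1.6,-0.2,-3.7,0,0,0],[1.6,-0.3,-3.6,0,0,0],[1.6,-0.2,-3.7,0,0,0],[1.6,-0.3,-3.6,0,0,0],[1.6,-0.2,-3.7,0,0,0],[0,0,0,0,0,0]]'
python3 - <<'E'
from plant import *
from h import *
s=sense();R=RQ(s["tool_rot"]);m=crank(s)[0]-SEAT;print(s["wrist_force"],s["torque"],"mouth rel: h",m@zs,m@e1,m@ey)
E
```

```text
time: 9.85
ee_pos: [0.5649, 0.0241, 0.2312]
tool_rot: [0.132, 0.846, 0.49, 0.163]
wrist_force: [-1.0, -0.3, -1.5]
opening: 0.274
[-1.03683817 -0.30636951 -1.52852298] [ 0.1757412   0.98305786 -0.06161107] mouth rel: h 18.959877523142026 0.3705317774892936 0.20102542794289632
```

```bash
python3 -m jog '[[1.2,-0.2,-2.7,0,0,0],[1.2,-0.2,-2.7,0,0,0],[0,0,0,0,0,0]]'
python3 - <<'E'
from plant import *
from h import *
s=sense();m=crank(s)[0]-SEAT;print(s["wrist_force"],s["torque"],"mouth rel: h",m@zs,m@e1,m@ey)
E
python3 -m jog '[[1.2,-0.2,-2.7,0,0,0],[1.2,-0.2,-2.7,0,0,0],[0,0,0,0,0,0]]'
python3 - <<'E'
from plant import *
from h import *
s=sense();m=crank(s)[0]-SEAT;print(s["wrist_force"],s["torque"],"mouth rel: h",m@zs,m@e1,m@ey)
E
```

```text
time: 10.15
ee_pos: [0.5655, 0.0258, 0.2287]
tool_rot: [0.131, 0.846, 0.491, 0.163]
wrist_force: [-35.3, 6.6, 39.7]
opening: 0.277
[-35.29346906   6.61939783  39.71742059] [ 0.06822408  3.10863332 -0.38425529] mouth rel: h 16.465181387801053 -0.3416002197503564 2.398336266719012
time: 10.45
ee_pos: [0.5666, 0.0301, 0.2253]
tool_rot: [0.129, 0.844, 0.493, 0.165]
wrist_force: [-60.0, 17.7, 67.2]
opening: 0.272
[-59.98880824  17.71255217  67.23950969] [1.51297508 4.66705333 0.16675343] mouth rel: h 13.035861583585199 -1.2606442679415026 7.838752015165725
```

```bash
python3 -m jog '[[-2.4,0.4,5.4,0,0,0],[-1.2,0.2,2.7,0,0,0],[0,0,0,0,0,0]]'
python3 - <<'E'
from plant import *
from h import *
s=sense();m=crank(s)[0]-SEAT;print(s["wrist_force"],s["torque"],"mouth rel: h",m@zs,m@e1,m@ey)
p,T=target(159,22);R=RQ(s["tool_rot"]);print(p-s["ee_pos"]*1000,"rv",(T*R.inv()).as_rotvec(degrees=True))
for n,(x,y,w,h) in dict(side=(320,150,100,90),top=(300,140,60,60)).items():
    a=np.mean([snapshot(n)["color"].astype(float) for _ in range(4)],0);np.save(f"pics/o_{n}.npy",a)
    f=dict(side=6,top=10)[n]
    cv2.imwrite(f"pics/o_{n}.png",cv2.resize(a[y:y+h,x:x+w].clip(0,255).astype(np.uint8),None,fx=f,fy=f,interpolation=cv2.INTER_CUBIC))
E
```

```text
time: 10.75
ee_pos: [0.5664, 0.0261, 0.2299]
tool_rot: [0.131, 0.845, 0.492, 0.164]
wrist_force: [-4.9, 7.0, 4.1]
opening: 0.271
[-4.90465126  6.98106419  4.1071386 ] [1.57970297 1.16485207 0.86616699] mouth rel: h 17.361290443135463 1.2933590443527279 3.02815813993146
[-2.83152489 -2.31027074  4.27470394] rv [-0.02926567  0.31492353 -0.08816997]
```

View pics/o_side.png

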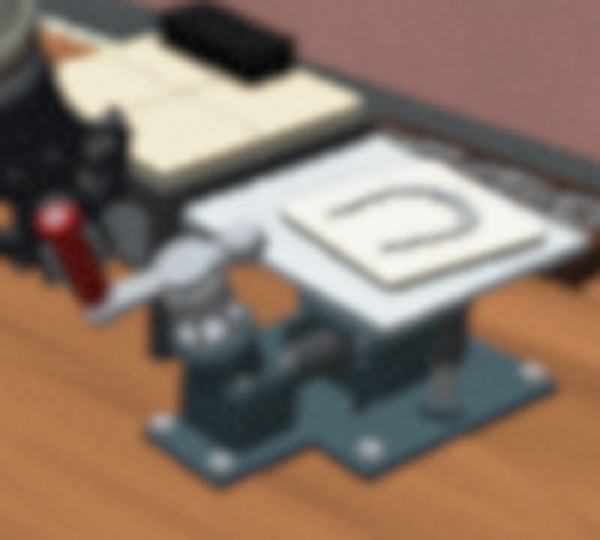

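View pics/o_top.png

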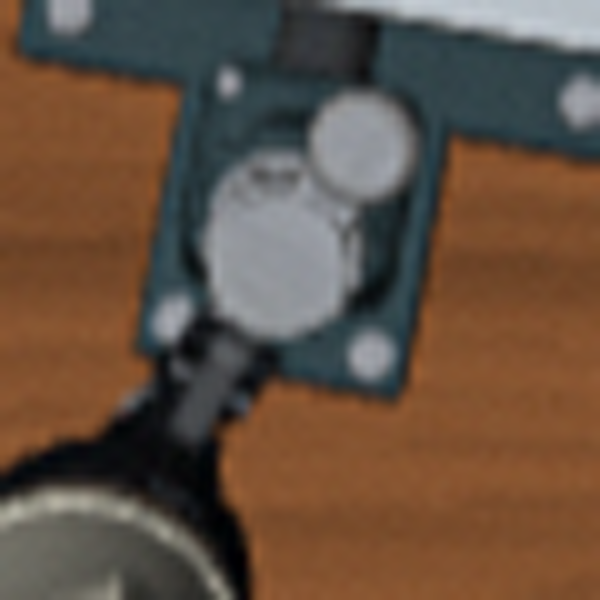

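Run:
```python
from plant import *
from h import *
s=sense();mm,xc,zc=crank(s);yc=np.cross(zc,xc)
q=lambda a,b,f,x,y:((a+.5)/f+x-.5,(b+.5)/f+y-.5)
S=lambda a,b:q(a,b,6,320,150)
T=lambda a,b:q(a,b,10,300,140)
for n,p,t in[("hub",S(200,257),T(278,256)),("cw",S(243,238),T(363,147)),("grip end",S(60,215),None)]:
    if t is None: continue
    X,r=tri(p,t);d=X-SEAT;print(n,np.round(X,1),round(r,1),"shaft frame h,e1,e2",np.round([d@zs,d@e1,d@ey],1),"crank frame",np.round([(X-mm)@v for v in(xc,yc,zc)],1))
```

```text
hub [659.5 -16.4 161.1] 9.8 shaft frame h,e1,e2 [59.2  6.4 -3.7] crank frame [-7.5  4.5 42.1]
cw [684.7 -36.  173. ] 1.3 shaft frame h,e1,e2 [ 58.7  36.8 -19.3] crank frame [-41.4   8.3  41.5]
```

Run:
```python
from h import *
for n,(x,y,w,h) in dict(side=(345,192,20,20),top=(316,151,24,24)).items():
    a=np.load(f"pics/{n}avg0.npy")[y:y+h,x:x+w].min(2)
    lo=60 if n=="side" else 90;b=((a-lo)/(a.max()-lo)*255).clip(0,255).astype(np.uint8)
    cv2.imwrite(f"pics/f_{n}.png",cv2.resize(b,None,fx=25,fy=25,interpolation=cv2.INTER_CUBIC))
```

```text
(no output)
```

View pics/f_side.png

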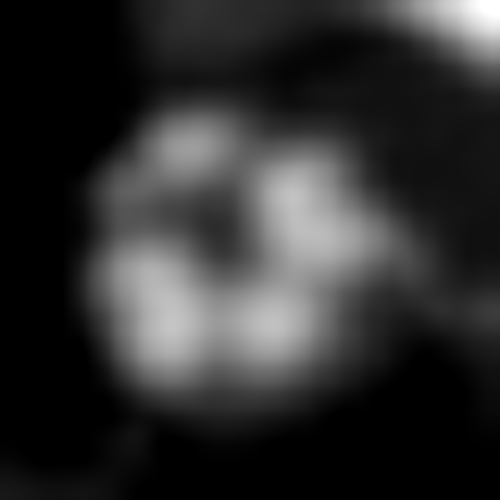

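View pics/f_top.png

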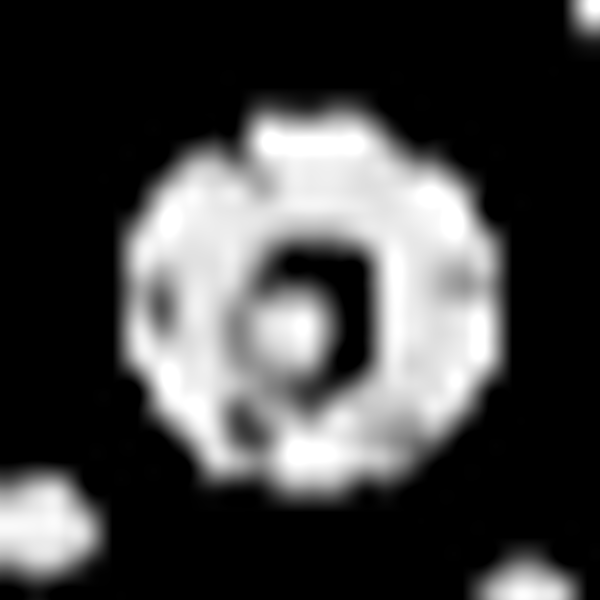

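Run:
```python
from h import *
S0=SEAT
def on(n,p,h):
    o,v=ray(n,p);o=o*1000;c=S0+h*zs;k=((c-o)@zs)/(v@zs);return o+k*v-c
for n,x,y,L in [("side",345,192,[(190,150),(295,180),(330,245),(270,325),(165,325),(130,270),(115,195),(215,225)]),("top",316,151,[(160,300),(245,420),(405,425),(460,275),(240,165),(395,150),(290,325)])]:
  for h in (0,10.5):
    print(n,h)
    for a,b in L:
        d=on(n,((a+.5)/25-.5+x,(b+.5)/25-.5+y),h);print((a,b),"r %.1f ang %.0f"%(np.hypot(d@e1,d@ey),np.degrees(np.arctan2(d@ey,d@e1))%360), "xy %.1f %.1f"%(d@e1,d@ey))
```

```text
side 0
(190, 150) r 36.2 ang 60 xy 17.9 31.5
(295, 180) r 25.4 ang 26 xy 22.8 11.2
(330, 245) r 16.6 ang 345 xy 16.0 -4.3
(270, 325) r 8.4 ang 261 xy -1.3 -8.3
(165, 325) r 12.7 ang 148 xy -10.7 6.8
(130, 270) r 21.5 ang 105 xy -5.7 20.8
(115, 195) r 35.5 ang 83 xy 4.2 35.2
(215, 225) r 17.9 ang 61 xy 8.7 15.6
side 10.5
(190, 150) r 25.1 ang 59 xy 12.9 21.6
(295, 180) r 17.8 ang 5 xy 17.7 1.4
(330, 245) r 17.7 ang 309 xy 11.0 -13.8
(270, 325) r 18.8 ang 251 xy -6.1 -17.8
(165, 325) r 15.7 ang 190 xy -15.5 -2.9
(130, 270) r 15.2 ang 134 xy -10.5 10.9
(115, 195) r 25.3 ang 92 xy -0.7 25.2
(215, 225) r 7.0 ang 57 xy 3.8 5.8
top 0
(160, 300) r 17.7 ang 103 xy -3.9 17.3
(245, 420) r 16.9 ang 161 xy -16.0 5.4
(405, 425) r 18.6 ang 224 xy -13.4 -12.9
(460, 275) r 17.0 ang 287 xy 4.9 -16.2
(240, 165) r 17.0 ang 39 xy 13.2 10.8
(395, 150) r 19.1 ang 340 xy 17.9 -6.5
(290, 325) r 4.7 ang 154 xy -4.2 2.1
top 10.5
(160, 300) r 17.0 ang 97 xy -1.9 16.9
(245, 420) r 14.9 ang 160 xy -14.0 5.1
(405, 425) r 17.3 ang 229 xy -11.4 -13.0
(460, 275) r 17.7 ang 293 xy 6.8 -16.4
(240, 165) r 18.3 ang 35 xy 15.0 10.4
(395, 150) r 20.8 ang 341 xy 19.7 -6.7
(290, 325) r 2.9 ang 141 xy -2.2 1.8
```

Run:
```python
from h import *
a=np.load("pics/o_side.npy")[185:215,335:370]
b=cv2.resize(a.clip(0,255).astype(np.uint8),None,fx=20,fy=20,interpolation=cv2.INTER_CUBIC)
b=cv2.convertScaleAbs(b,alpha=1.3)
cv2.imwrite("pics/p.png",b)
P=lambda X:(proj("side",X)-[335,185]+.5)*20-.5
for h in (10.5,17):
    for k in range(6):
        t=np.radians(33+60*k);print(h,33+60*k,P(SEAT+h*zs+18.5*(np.cos(t)*e1+np.sin(t)*ey)).round())
```

```text
10.5 33 [399. 274.]
10.5 93 [313. 310.]
10.5 153 [291. 380.]
10.5 213 [356. 415.]
10.5 273 [444. 378.]
10.5 333 [465. 307.]
17 33 [390. 252.]
17 93 [304. 288.]
17 153 [281. 358.]
17 213 [346. 393.]
17 273 [434. 356.]
17 333 [456. 285.]
```

View pics/p.png

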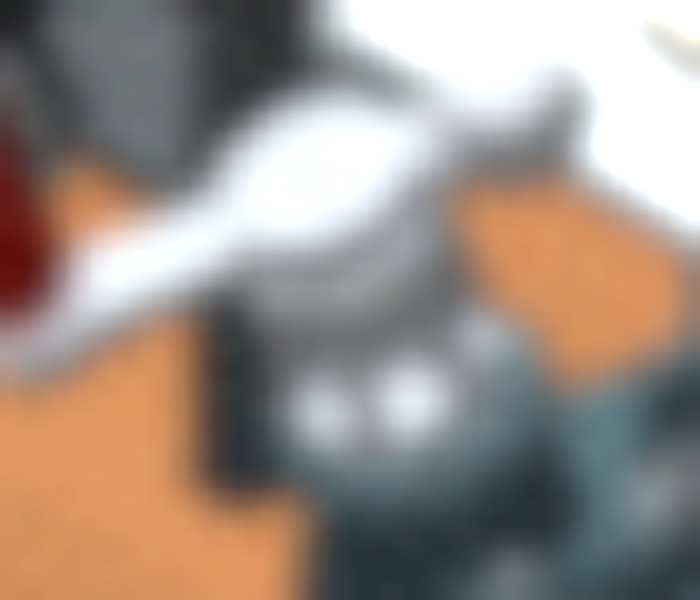

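Run:
```python
from plant import *
from h import *
s=sense();mm,xc,zc=crank(s);yc=np.cross(zc,xc)
X,r=tri((351.3,193.3),(327.3,165.1));d=X-SEAT;print(np.round(X,1),r,np.round([d@zs,d@e1,d@ey],1),np.round([(X-mm)@v for v in(xc,yc,zc)],1))
for h in (52,56,60): print(h,proj("side",SEAT+h*zs),proj("top",SEAT+h*zs))
```

```text
[658.  -14.  157.6] 3.1388985819218083 [56.7  3.3 -1.5] [-3.8  3.6 39.6]
52 [350.3810376  194.59373632] [327.06054114 165.47100989]
56 [350.08231171 193.89191594] [326.98006006 165.73000277]
60 [349.78242782 193.18737502] [326.89914363 165.99039662]
```

```bash
cat > st.py <<'E'
from plant import *
from h import *
s=sense();m,xc,zc=crank(s);m=m-SEAT;f=s["wrist_force"]
g=s["ee_pos"]*1000-SEAT;print("t",s["time"],"F h,e1,e2",np.round([f@zs,f@e1,f@ey],1),"FK mouth h,e1,e2",np.round([m@zs,m@e1,m@ey],1))
print("grip about axis: h %.1f r %.1f ang %.1f"%(g@zs,np.hypot(g@e1,g@ey),np.degrees(np.arctan2(g@ey,g@e1))),"tool tilt vs zs",np.round([np.degrees(zc@e1),np.degrees(zc@ey)],1),"M",np.round(s["torque"],2))
E
python3 st.py
python3 -m jog '[[-0.7,-1.3,-0.4,0,0,0],[-0.7,-1.3,-0.4,0,0,0],[-0.6,-1.3,-0.4,0,0,0],[-0.6,-1.3,-0.4,0,0,0],[0,0,0,0,0,0]]'; python3 st.py
```

```text
t 11.15 F h,e1,e2 [11.6 -4.7  5.2] FK mouth h,e1,e2 [17.1  1.2  3.3]
grip about axis: h 161.8 r 60.7 ang 156.2 tool tilt vs zs [-0.3 -0.1] M [1.42 1.3  0.74]
time: 11.65
ee_pos: [0.5641, 0.0222, 0.2286]
tool_rot: [0.131, 0.845, 0.492, 0.165]
wrist_force: [-11.2, 10.4, 11.8]
opening: 0.276
t 11.65 F h,e1,e2 [15.9 -6.8  8.5] FK mouth h,e1,e2 [16.8 -0.7 -0.8]
grip about axis: h 161.6 r 61.0 ang 160.8 tool tilt vs zs [-0.3 -0.2] M [1.94 1.34 0.98]
```

```bash
python3 -m jog '[[-0.7,-1.8,-0.3,0,0,0],[-0.7,-1.8,-0.3,0,0,0],[0,0,0,0,0,0]]'; python3 st.py; python3 -m jog '[[-0.6,-1.8,-0.3,0,0,0],[-0.5,-1.8,-0.3,0,0,0],[0,0,0,0,0,0]]'; python3 st.py
```

```text
time: 11.95
ee_pos: [0.5623, 0.0185, 0.2279]
tool_rot: [0.131, 0.845, 0.492, 0.165]
wrist_force: [-13.3, 8.9, 14.7]
opening: 0.277
t 11.95 F h,e1,e2 [19.4 -7.2  6.8] FK mouth h,e1,e2 [16.6 -2.1 -4.8]
grip about axis: h 161.4 r 61.1 ang 164.7 tool tilt vs zs [-0.3 -0.2] M [1.86 1.52 0.95]
time: 12.25
ee_pos: [0.5609, 0.0149, 0.2274]
tool_rot: [0.131, 0.845, 0.492, 0.164]
wrist_force: [-16.5, 10.3, 17.2]
opening: 0.27
t 12.25 F h,e1,e2 [23.  -9.3  7.7] FK mouth h,e1,e2 [16.5 -3.2 -8.7]
grip about axis: h 161.3 r 61.1 ang 168.4 tool tilt vs zs [-0.3 -0.2] M [1.83 1.79 0.95]
```

```bash
python3 -m jog '[[-0.4,-1.8,-0.2,0,0,0],[-0.3,-1.8,-0.2,0,0,0],[0,0,0,0,0,0]]'; python3 st.py
```

```text
time: 12.55
ee_pos: [0.5598, 0.0112, 0.2269]
tool_rot: [0.131, 0.845, 0.492, 0.164]
wrist_force: [-20.3, 9.4, 21.2]
opening: 0.273
t 12.55 F h,e1,e2 [ 28.1 -11.    6.2] FK mouth h,e1,e2 [ 16.3  -4.  -12.5]
grip about axis: h 161.1 r 61.2 ang 172.0 tool tilt vs zs [-0.2 -0.1] M [1.85 2.07 0.89]
```

Run:
```python
from plant import *
from h import *
for n,(x,y,w,h,f) in dict(side=(335,180,40,35,18),top=(305,145,45,45,13)).items():
    a=np.mean([snapshot(n)["color"].astype(float) for _ in range(4)],0);np.save(f"pics/r_{n}.npy",a)
    cv2.imwrite(f"pics/r_{n}.png",cv2.resize((a[y:y+h,x:x+w]*1.2).clip(0,255).astype(np.uint8),None,fx=f,fy=f,interpolation=cv2.INTER_CUBIC))
```

```text
(no output)
```

View pics/r_side.png

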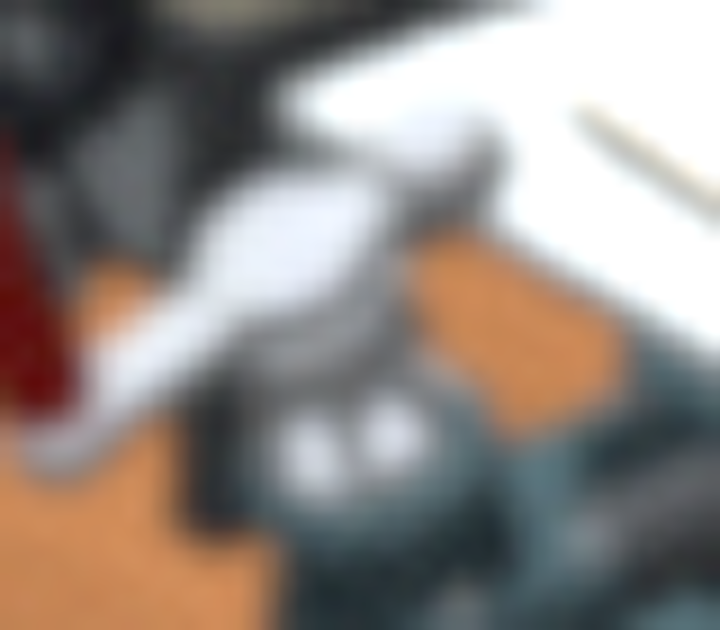

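View pics/r_top.png

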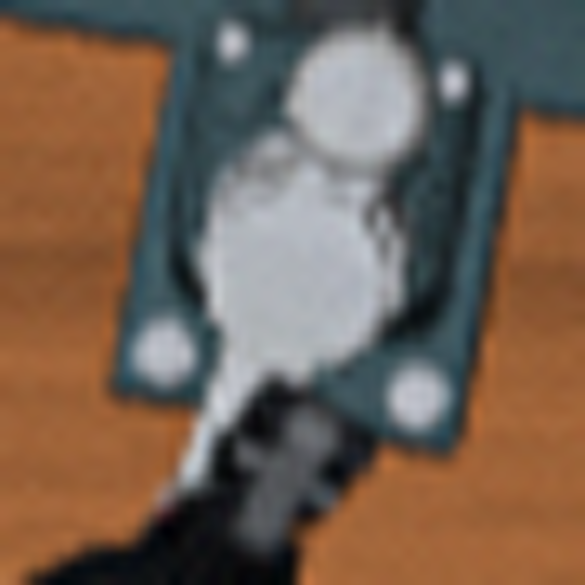

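Run:
```python
from h import *
a=np.load("pics/r_side.npy")
x,y,w,h=300,155,80,60
cv2.imwrite("pics/s.png",cv2.resize((a[y:y+h,x:x+w]*1.2).clip(0,255).astype(np.uint8),None,fx=10,fy=10,interpolation=cv2.INTER_CUBIC))
a=np.load("pics/r_top.npy")
x,y,w,h=285,140,80,60
cv2.imwrite("pics/s2.png",cv2.resize((a[y:y+h,x:x+w]*1.6).clip(0,255).astype(np.uint8),None,fx=10,fy=10,interpolation=cv2.INTER_CUBIC))
```

```text
(no output)
```

View pics/s.png

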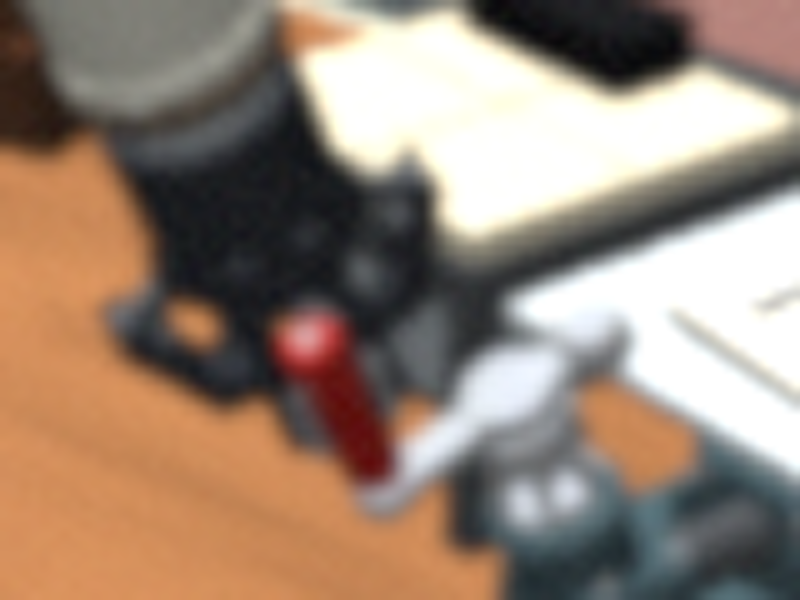

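View pics/s2.png

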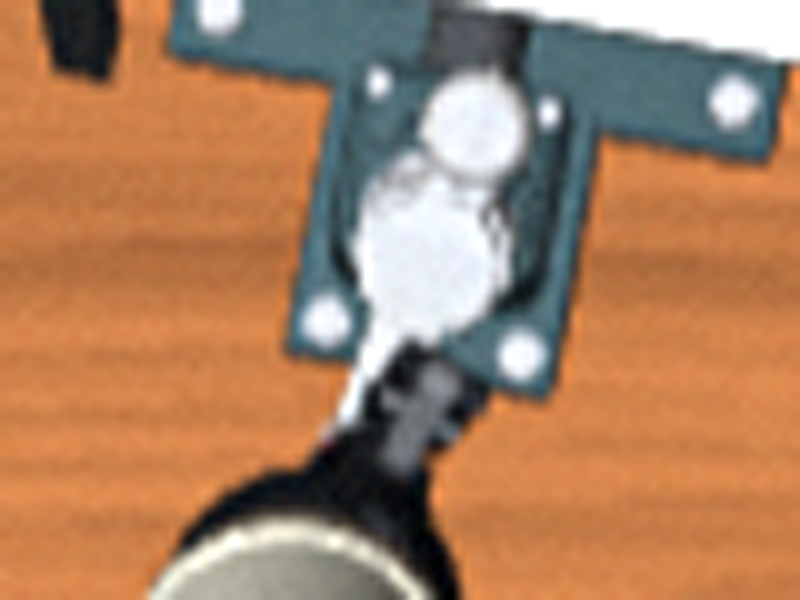

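```bash
python3 -m jog '[[-1.2,0.2,2.7,0,0,0],[-0.6,0.1,1.4,0,0,0],[0,0,0,0,0,0]]'; python3 st.py
python3 - <<'E'
from h import *
def d(a,b):
    f=lambda t:60*(np.cos(np.radians(t))*e1+np.sin(np.radians(t))*ey)
    return np.round(f(b)-f(a),1)
for a,b in [(172,167),(167,162),(162,157),(157,152),(152,147),(147,142),(142,137),(137,132),(132,127)]: print(a,b,d(a,b))
E
```

```text
time: 13.25
ee_pos: [0.5585, 0.0087, 0.2295]
tool_rot: [0.132, 0.846, 0.491, 0.163]
wrist_force: [-2.4, 3.3, -1.5]
opening: 0.276
t 13.25 F h,e1,e2 [-0.2 -3.2  2.9] FK mouth h,e1,e2 [ 19.1  -4.  -15.9]
grip about axis: h 163.9 r 60.7 ang 174.5 tool tilt vs zs [-0.2  0.1] M [1.08 1.07 0.65]
172 167 [1.6 5.  0.4]
167 162 [2.  4.8 0.6]
162 157 [2.4 4.6 0.7]
157 152 [2.7 4.4 0.9]
152 147 [3.1 4.1 1.1]
147 142 [3.4 3.8 1.2]
142 137 [3.7 3.5 1.4]
137 132 [3.9 3.1 1.5]
132 127 [4.2 2.7 1.6]
```

```bash
python3 -m jog '[[1.6,5,0.4,0,0,0],[2,4.8,0.6,0,0,0],[2.4,4.6,0.7,0,0,0],[0,0,0,0,0,0]]'; python3 st.py;python3 -m jog '[[0.6,-0.1,-1.4,0,0,0],[0.6,-0.1,-1.4,0,0,0],[0,0,0,0,0,0]]'; python3 st.py
```

```text
time: 13.65
ee_pos: [0.564, 0.0221, 0.2307]
tool_rot: [0.132, 0.846, 0.49, 0.162]
wrist_force: [-1.4, -1.9, -4.8]
opening: 0.275
t 13.65 F h,e1,e2 [-4.  -3.  -2.1] FK mouth h,e1,e2 [18.7 -0.6 -2.1]
grip about axis: h 163.5 r 60.1 ang 160.7 tool tilt vs zs [-0.1  0.2] M [-0.28  1.52 -0.47]
time: 13.95
ee_pos: [0.5648, 0.0225, 0.2286]
tool_rot: [0.131, 0.846, 0.49, 0.162]
wrist_force: [-9.7, -0.2, 4.6]
opening: 0.27
t 13.95 F h,e1,e2 [ 8.  -6.9 -1.7] FK mouth h,e1,e2 [16.5 -0.7 -1.3]
grip about axis: h 161.3 r 60.5 ang 160.2 tool tilt vs zs [-0.1  0.1] M [-0.15  2.08 -0.45]
```

```bash
python3 -m jog '[[2.4,4.5,0.8,0,0,0],[2.7,4.4,0.9,0,0,0],[0,0,0,0,0,0]]'; python3 st.py;python3 -m jog '[[3.1,4.1,0.9,0,0,0],[3.4,3.8,1.0,0,0,0],[0,0,0,0,0,0]]'; python3 st.py
```

```text
time: 14.25
ee_pos: [0.5709, 0.0317, 0.2305]
tool_rot: [0.132, 0.846, 0.491, 0.163]
wrist_force: [-3.2, -0.9, -1.9]
opening: 0.274
t 14.25 F h,e1,e2 [-0.5 -3.6 -1.3] FK mouth h,e1,e2 [16.4  4.6  8.8]
grip about axis: h 161.2 r 60.2 ang 149.6 tool tilt vs zs [-0.2  0. ] M [ 0.08  1.49 -0.27]
time: 14.55
ee_pos: [0.578, 0.0399, 0.2325]
tool_rot: [0.132, 0.846, 0.491, 0.163]
wrist_force: [-2.0, -0.1, -3.8]
opening: 0.274
t 14.55 F h,e1,e2 [-2.7 -3.3 -0.4] FK mouth h,e1,e2 [15.9 10.8 18. ]
grip about axis: h 160.6 r 60.6 ang 139.1 tool tilt vs zs [-0.2  0. ] M [ 0.16  1.3  -0.2 ]
```

```bash
python3 -m jog '[[0.8,-0.1,-1.8,0,0,0],[0.8,-0.1,-1.8,0,0,0],[0,0,0,0,0,0]]'; python3 st.py
```

```text
time: 14.85
ee_pos: [0.5794, 0.0393, 0.2288]
tool_rot: [0.132, 0.846, 0.491, 0.164]
wrist_force: [-0.8, 1.6, -3.2]
opening: 0.277
t 14.85 F h,e1,e2 [-2.5 -2.2  1.4] FK mouth h,e1,e2 [11.9 10.6 17.6]
grip about axis: h 156.7 r 60.5 ang 139.5 tool tilt vs zs [-0.3  0. ] M [ 0.38  1.04 -0.06]
```

Dropping into the gaps now (h 11.9, no resistance). Continue down.

```bash
python3 -m jog '[[0.8,-0.1,-1.8,0,0,0],[0.8,-0.1,-1.8,0,0,0],[0,0,0,0,0,0]]'; python3 st.py
```

```text
time: 15.15
ee_pos: [0.5808, 0.0387, 0.2251]
tool_rot: [0.132, 0.846, 0.49, 0.163]
wrist_force: [0.9, 0.7, -3.3]
opening: 0.275
t 15.15 F h,e1,e2 [-3.3 -0.6  0.8] FK mouth h,e1,e2 [ 7.9 10.4 17.1]
grip about axis: h 152.7 r 60.3 ang 139.9 tool tilt vs zs [-0.2  0.1] M [ 0.23  0.83 -0.04]
```

```bash
python3 -m jog '[[0.6,-0.1,-1.4,0,0,0],[0.4,-0.1,-0.9,0,0,0],[0,0,0,0,0,0]]'; python3 st.py
```

```text
time: 15.45
ee_pos: [0.5814, 0.0393, 0.2239]
tool_rot: [0.132, 0.846, 0.49, 0.163]
wrist_force: [-9.9, 1.9, 9.4]
opening: 0.275
t 15.45 F h,e1,e2 [12.7 -5.4  0.4] FK mouth h,e1,e2 [ 6.6 10.4 17.9]
grip about axis: h 151.4 r 60.8 ang 139.4 tool tilt vs zs [-0.2  0. ] M [ 0.14  1.44 -0.19]
```

```bash
cat >> h.py <<'E'
def edge(img,p,q,half=4,n=40,trim=.12,sgn=0,ch=None):
    "robust subpixel line along p->q; sgn: sign of gradient along left normal"
    g=img.mean(2) if ch is None else img[...,ch]
    g=g.astype(np.float32);p=np.array(p,float);q=np.array(q,float);d=(q-p)/np.linalg.norm(q-p);nn=np.array([-d[1],d[0]])
    o=np.arange(-half,half+.01,.25);P=[]
    for t in np.linspace(trim,1-trim,n):
        c=p+t*(q-p);xy=(c+o[:,None]*nn).astype(np.float32)
        v=cv2.remap(g,xy[:,0].reshape(-1,1),xy[:,1].reshape(-1,1),cv2.INTER_CUBIC).ravel()
        v=cv2.GaussianBlur(v.reshape(-1,1),(1,5),0).ravel();dv=np.gradient(v)
        w=np.abs(dv) if sgn==0 else np.maximum(sgn*dv,0)
        k=np.argmax(w);sl=slice(max(0,k-3),k+4);P.append(c+nn*(o[sl]@w[sl]/w[sl].sum()))
    P=np.array(P,np.float32)
    l=cv2.fitLine(P,cv2.DIST_HUBER,0,.01,.01).ravel();v,c=l[:2],l[2:]
    r=(P-c)@np.array([-v[1],v[0]]);return c,v,np.median(np.abs(r))
def X2(a,b):
    s=np.linalg.solve(np.stack([a[1],-b[1]],1),b[0]-a[0]);return a[0]+s[0]*a[1]
E
cat > ed.py <<'E'
from h import *
import sys
def corners(side,top,crop=True):
    q=lambda a,b,f,x,y:np.array(((a+.5)/f+x-.5,(b+.5)/f+y-.5))
    c3=lambda a,b:q(a,b,5,225,55);c4=lambda a,b:q(a,b,6,310,140)
    return c3,c4
E
python3 - <<'E'
from h import *
for n,(x,y,w,h) in dict(side=(315,150,110,60),top=(225,55,160,100)).items():
    f=dict(side=7,top=5)[n];a=np.load(f"pics/{n}avg0.npy")
    cv2.imwrite(f"pics/u_{n}.png",cv2.resize(a[y:y+h,x:x+w].clip(0,255).astype(np.uint8),None,fx=f,fy=f,interpolation=cv2.INTER_CUBIC))
E
```

```text
(no output)
```

View pics/u_side.png

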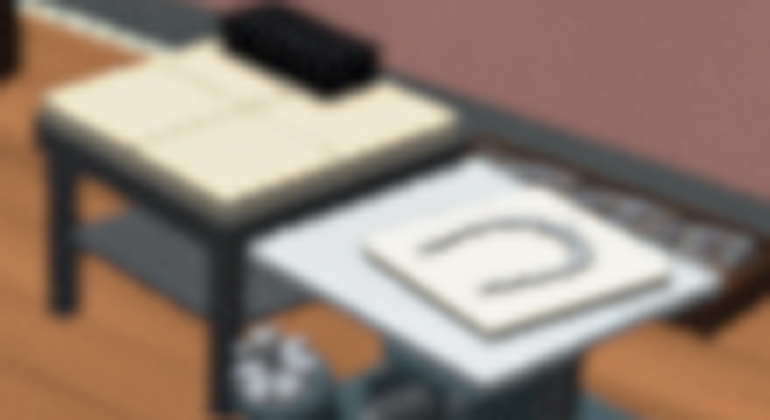

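View pics/u_top.png

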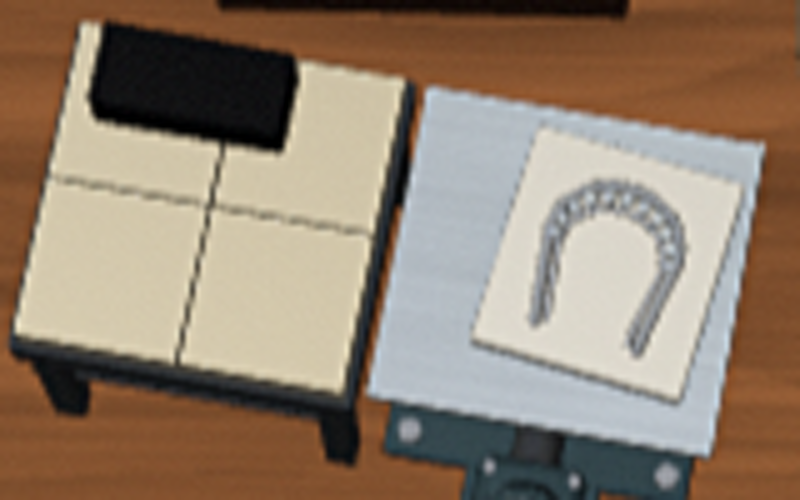

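```bash
cat > ed.py <<'E'
from h import *
def run(A,B,lift_shift=0,verbose=True):
    q=lambda a,b,f,x,y:np.array(((a+.5)/f+x-.5,(b+.5)/f+y-.5))
    S=lambda a,b,d=0:q(a,b-d,7,315,150);T=lambda a,b:q(a,b,5,225,55)
    d=lift_shift*7   # px shift up of lift in side view
    E={}
    def e(k,img,p,q,**kw):
        E[k]=edge(img,p,q,**kw)
        if verbose: print(k,E[k][0].round(2),"ang %.2f mad %.2f"%(np.degrees(np.arctan2(E[k][1][1],E[k][1][0])),E[k][2]))
    e("sHf",A,S(45,105),S(225,198),half=2.0,sgn=-1); e("sHr",A,S(225,198),S(460,115),half=2.0,sgn=-1)
    e("sLf",A,S(250,243,d),S(487,383,d),half=2.5,sgn=-1,trim=.2); e("sLl",A,S(250,243,d),S(480,155,d),half=2.5,sgn=1,trim=.15)
    e("tHf",B,T(14,335),T(345,393),half=2.5,sgn=-1); e("tHr",B,T(345,393),T(408,80),half=2.5,sgn=-1)
    e("tLf",B,T(370,398),T(712,456),half=2.5,sgn=-1); e("tLl",B,T(370,398),T(428,88),half=2.5,sgn=1)
    r={}
    for n in "HL":
        k="r" if n=="H" else "l"
        s,t=X2(E["s"+n+"f"],E["s"+n+k]),X2(E["t"+n+"f"],E["t"+n+k]);X,res=tri(s,t);print(n,"side",s.round(2),"top",t.round(2),"->",X.round(1),"res",round(res,2));r[n]=X
    return E,r
if __name__=="__main__":
    run(np.load("pics/sideavg0.npy"),np.load("pics/topavg0.npy"))
E
python3 ed.py
```

```text
sHf [334.16 171.37] ang 28.79 mad 0.15
sHr [363.67 172.42] ang -19.51 mad 0.16
sLf [366.41 194.46] ang 29.81 mad 0.12
sLl [368.49 177.34] ang -20.71 mad 0.19
tHf [260.65 127.32] ang 10.19 mad 0.11
tHr [299.21 101.63] ang -78.64 mad 0.15
tLf [332.81 139.92] ang 10.17 mad 0.09
tLl [303.93 101.86] ang -78.85 mad 0.15
H side [346.9  178.37] top [292.88 133.12] -> [747.2  84.9 155.5] res 0.83
L side [349.23 184.62] top [297.67 133.62] -> [753.   74.  128.2] res 2.63
```

```bash
cat >> h.py <<'E'
def line3(es,et,pt_top):
    "3D point on both viewing planes, on the top-camera ray through pt_top (on the top line)"
    o,v=ray("side",es[0]);_,v2=ray("side",es[0]+10*es[1]);n=np.cross(v,v2)
    a,d=ray("top",pt_top);return (a+d*((o-a)@n)/(d@n))*1000
E
cat >> ed.py <<'E'
    E,r=run(np.load("pics/sideavg0.npy"),np.load("pics/topavg0.npy"),verbose=False)
    for k in ("Hf","Hr","Lf","Ll"):
        c,v=E["t"+k][0],E["t"+k][1]
        print(k,[line3(E["s"+k],E["t"+k],c+t*v).round(1).tolist() for t in(-25,0,25)])
E
python3 ed.py | tail -4
```

```text
Hf [[772.9, 245.5, 155.7], [761.5, 175.9, 156.0], [750.2, 106.6, 156.2]]
Hr [[767.4, 81.9, 155.2], [839.8, 70.2, 155.0], [913.5, 58.3, 154.8]]
Lf [[749.9, 43.0, 125.4], [738.6, -27.5, 125.1], [727.3, -97.9, 124.8]]
Ll [[775.2, 69.6, 129.2], [848.8, 57.8, 129.6], [923.6, 45.8, 130.0]]
```

Run:
```python
from h import *
f=lambda t:60*(np.cos(np.radians(t))*e1+np.sin(np.radians(t))*ey)
P=[f(139.5-10*i) for i in range(37)];q=np.round(np.array(P),1);d=np.round(np.diff(q,axis=0),1)
for i in range(0,36,12): print(139.5-10*i,[r.tolist()+[0,0,0] for r in d[i:i+12]])
```

```text
139.5 [[7.8, 6.2, 3.1, 0, 0, 0], [8.7, 4.7, 3.5, 0, 0, 0], [9.3, 3.0, 3.9, 0, 0, 0], [9.5, 1.2, 4.1, 0, 0, 0], [9.5, -0.7, 4.2, 0, 0, 0], [9.3, -2.4, 4.2, 0, 0, 0], [8.7, -4.1, 4.1, 0, 0, 0], [7.8, -5.8, 3.9, 0, 0, 0], [6.8, -7.2, 3.4, 0, 0, 0], [5.5, -8.4, 3.0, 0, 0, 0], [4.0, -9.3, 2.4, 0, 0, 0], [2.5, -10.0, 1.8, 0, 0, 0]]
19.5 [[0.8, -10.4, 1.1, 0, 0, 0], [-0.8, -10.4, 0.3, 0, 0, 0], [-2.5, -10.2, -0.4, 0, 0, 0], [-4.0, -9.5, -1.1, 0, 0, 0], [-5.5, -8.7, -1.9, 0, 0, 0], [-6.8, -7.6, -2.4, 0, 0, 0], [-7.8, -6.2, -3.1, 0, 0, 0], [-8.7, -4.7, -3.5, 0, 0, 0], [-9.3, -3.0, -3.9, 0, 0, 0], [-9.5, -1.2, -4.1, 0, 0, 0], [-9.5, 0.7, -4.2, 0, 0, 0], [-9.3, 2.4, -4.2, 0, 0, 0]]
-100.5 [[-8.7, 4.1, -4.1, 0, 0, 0], [-7.8, 5.8, -3.9, 0, 0, 0], [-6.8, 7.2, -3.4, 0, 0, 0], [-5.5, 8.4, -3.0, 0, 0, 0], [-4.0, 9.3, -2.4, 0, 0, 0], [-2.5, 10.0, -1.8, 0, 0, 0], [-0.8, 10.4, -1.1, 0, 0, 0], [0.8, 10.4, -0.3, 0, 0, 0], [2.5, 10.2, 0.4, 0, 0, 0], [4.0, 9.5, 1.1, 0, 0, 0], [5.5, 8.7, 1.9, 0, 0, 0], [6.8, 7.6, 2.4, 0, 0, 0]]
```

```bash
python3 -m jog '[[7.8,6.2,3.1,0,0,0],[8.7,4.7,3.5,0,0,0],[9.3,3.0,3.9,0,0,0],[0,0,0,0,0,0]]'; python3 st.py
```

```text
time: 15.85
ee_pos: [0.6076, 0.0537, 0.2345]
tool_rot: [0.132, 0.846, 0.491, 0.163]
wrist_force: [-8.0, 2.0, 8.9]
opening: 0.268
t 15.85 F h,e1,e2 [11.5 -3.9  0.8] FK mouth h,e1,e2 [ 6.7 36.4 36.2]
grip about axis: h 151.4 r 61.2 ang 109.2 tool tilt vs zs [-0.2  0. ] M [ 0.27  1.45 -0.08]
```

```bash
python3 -m jog '[[9.5,1.2,4.1,0,0,0],[9.5,-0.7,4.2,0,0,0],[9.3,-2.4,4.2,0,0,0],[8.7,-4.1,4.1,0,0,0],[7.8,-5.8,3.9,0,0,0],[6.8,-7.2,3.4,0,0,0],[0,0,0,0,0,0]]'; python3 st.py
```

```text
time: 16.55
ee_pos: [0.6597, 0.0342, 0.2587]
tool_rot: [0.132, 0.846, 0.49, 0.164]
wrist_force: [-4.3, 2.8, 5.7]
opening: 0.272
t 16.55 F h,e1,e2 [ 7.  -1.9  2.1] FK mouth h,e1,e2 [ 6.7 96.  24.8]
grip about axis: h 151.4 r 60.8 ang 49.7 tool tilt vs zs [-0.3 -0. ] M [0.53 1.27 0.1 ]
```

```bash
python3 -m jog '[[5.5,-8.4,3.0,0,0,0],[4.0,-9.3,2.4,0,0,0],[2.5,-10.0,1.8,0,0,0],[0.8,-10.4,1.1,0,0,0],[-0.8,-10.4,0.3,0,0,0],[-2.5,-10.2,-0.4,0,0,0],[-4.0,-9.5,-1.1,0,0,0],[-5.5,-8.7,-1.9,0,0,0],[-6.8,-7.6,-2.4,0,0,0],[0,0,0,0,0,0]]'; python3 st.py
python3 - <<'E'
from plant import *
from h import *
for n,(x,y,w,h,f) in dict(side=(300,140,130,100,6),top=(225,55,160,120,5)).items():
    a=snapshot(n)["color"]
    cv2.imwrite(f"pics/v_{n}.png",cv2.resize(a[y:y+h,x:x+w],None,fx=f,fy=f,interpolation=cv2.INTER_CUBIC))
E
```

```text
time: 17.55
ee_pos: [0.654, -0.0493, 0.2631]
tool_rot: [0.133, 0.845, 0.49, 0.166]
wrist_force: [-3.5, 4.1, 9.1]
opening: 0.274
t 17.55 F h,e1,e2 [10.   0.   3.6] FK mouth h,e1,e2 [  8.  105.  -58.3]
grip about axis: h 152.5 r 60.3 ang -37.9 tool tilt vs zs [-0.6 -0.1] M [1.42 0.61 0.52]
```

View pics/v_side.png

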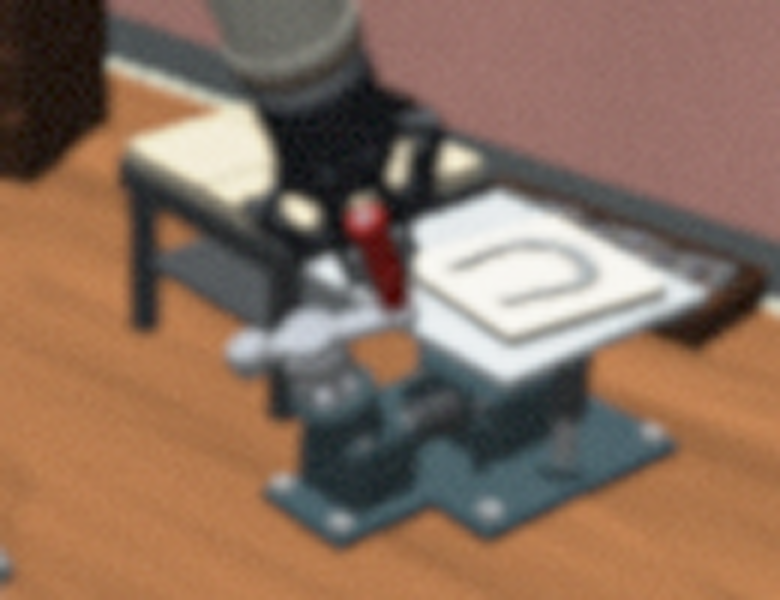

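View pics/v_top.png

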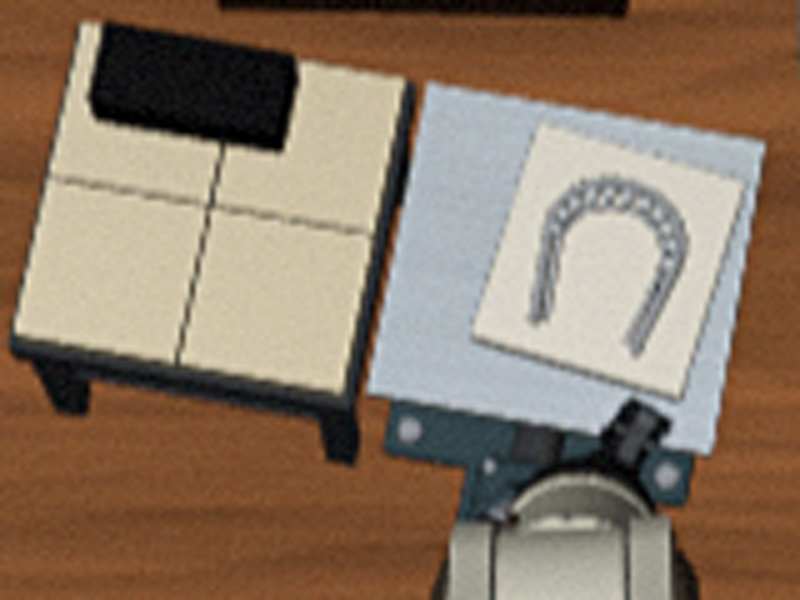

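```bash
python3 -m jog '[[-7.8,-6.2,-3.1,0,0,0],[-8.7,-4.7,-3.5,0,0,0],[-9.3,-3.0,-3.9,0,0,0],[-9.5,-1.2,-4.1,0,0,0],[-9.5,0.7,-4.2,0,0,0],[-9.3,2.4,-4.2,0,0,0],[-8.7,4.1,-4.1,0,0,0],[-7.8,5.8,-3.9,0,0,0],[-6.8,7.2,-3.4,0,0,0],[0,0,0,0,0,0]]'; python3 st.py
```

```text
time: 18.65
ee_pos: [0.5764, -0.0487, 0.229]
tool_rot: [0.135, 0.846, 0.488, 0.165]
wrist_force: [-8.1, -5.4, 13.4]
opening: 0.271
t 18.65 F h,e1,e2 [15.1 -1.1 -6.6] FK mouth h,e1,e2 [  8.3  21.  -70.5]
grip about axis: h 152.6 r 60.5 ang -127.1 tool tilt vs zs [-0.6  0.2] M [-0.91  0.52 -0.56]
```

```bash
python3 -m jog '[[-5.5,8.4,-3.0,0,0,0],[-4.0,9.3,-2.4,0,0,0],[-2.5,10.0,-1.8,0,0,0],[-0.8,10.4,-1.1,0,0,0],[0.8,10.4,-0.3,0,0,0],[2.5,10.2,0.4,0,0,0],[4.0,9.5,1.1,0,0,0],[5.5,8.7,1.9,0,0,0],[6.8,7.6,2.4,0,0,0],[0,0,0,0,0,0]]'; python3 st.py
```

```text
time: 19.65
ee_pos: [0.5817, 0.0396, 0.2242]
tool_rot: [0.132, 0.846, 0.491, 0.163]
wrist_force: [-10.6, 2.7, 12.2]
opening: 0.273
t 19.65 F h,e1,e2 [15.6 -5.   1.1] FK mouth h,e1,e2 [ 6.8 10.8 18.3]
grip about axis: h 151.5 r 60.8 ang 139.0 tool tilt vs zs [-0.2  0. ] M [ 0.04  1.36 -0.2 ]
```

```bash
python3 st.py; python3 -m jog '[[7.8,6.2,3.1,0,0,0],[8.7,4.7,3.5,0,0,0],[9.3,3.0,3.9,0,0,0],[9.5,1.2,4.1,0,0,0],[9.5,-0.7,4.2,0,0,0],[9.3,-2.4,4.2,0,0,0],[8.7,-4.1,4.1,0,0,0],[7.8,-5.8,3.9,0,0,0],[6.8,-7.2,3.4,0,0,0],[5.5,-8.4,3.0,0,0,0],[4.0,-9.3,2.4,0,0,0],[2.5,-10.0,1.8,0,0,0],[0.8,-10.4,1.1,0,0,0],[-0.8,-10.4,0.3,0,0,0],[-2.5,-10.2,-0.4,0,0,0],[-4.0,-9.5,-1.1,0,0,0],[-5.5,-8.7,-1.9,0,0,0],[-6.8,-7.6,-2.4,0,0,0]]'; python3 st.py
```

```text
t 19.65 F h,e1,e2 [15.6 -5.   1.1] FK mouth h,e1,e2 [ 6.8 10.8 18.3]
grip about axis: h 151.5 r 60.8 ang 139.0 tool tilt vs zs [-0.2  0. ] M [ 0.04  1.36 -0.2 ]
time: 21.45
ee_pos: [0.6552, -0.0477, 0.2636]
tool_rot: [0.133, 0.844, 0.491, 0.168]
wrist_force: [1.1, 7.0, 6.2]
opening: 0.272
t 21.45 F h,e1,e2 [5.7 2.5 7.1] FK mouth h,e1,e2 [  8.2 106.4 -56.2]
grip about axis: h 152.6 r 60.1 ang -36.0 tool tilt vs zs [-0.7 -0.2] M [ 1.96 -0.05  0.69]
```

```bash
python3 -m jog '[[-7.8,-6.2,-3.1,0,0,0],[-8.7,-4.7,-3.5,0,0,0],[-9.3,-3.0,-3.9,0,0,0],[-9.5,-1.2,-4.1,0,0,0],[-9.5,0.7,-4.2,0,0,0],[-9.3,2.4,-4.2,0,0,0],[-8.7,4.1,-4.1,0,0,0],[-7.8,5.8,-3.9,0,0,0],[-6.8,7.2,-3.4,0,0,0],[-5.5,8.4,-3.0,0,0,0],[-4.0,9.3,-2.4,0,0,0],[-2.5,10.0,-1.8,0,0,0],[-0.8,10.4,-1.1,0,0,0],[0.8,10.4,-0.3,0,0,0],[2.5,10.2,0.4,0,0,0],[4.0,9.5,1.1,0,0,0],[5.5,8.7,1.9,0,0,0],[6.8,7.6,2.4,0,0,0],[0,0,0,0,0,0]]'; python3 st.py
python3 - <<'E'
from plant import *
from h import *
for n,(x,y,w,h,f) in dict(side=(300,140,130,100,6),top=(225,55,160,120,5)).items():
    a=np.mean([snapshot(n)["color"].astype(float) for _ in range(6)],0);np.save(f"pics/w_{n}.npy",a)
    cv2.imwrite(f"pics/w_{n}.png",cv2.resize(a[y:y+h,x:x+w].clip(0,255).astype(np.uint8),None,fx=f,fy=f,interpolation=cv2.INTER_CUBIC))
E
```

```text
time: 23.35
ee_pos: [0.5817, 0.0396, 0.2242]
tool_rot: [0.132, 0.846, 0.491, 0.163]
wrist_force: [-11.3, 2.4, 11.1]
opening: 0.269
t 23.35 F h,e1,e2 [14.8 -6.   0.7] FK mouth h,e1,e2 [ 6.8 10.8 18.3]
grip about axis: h 151.5 r 60.8 ang 139.0 tool tilt vs zs [-0.2  0. ] M [ 0.07  1.28 -0.19]
```

View pics/w_side.png

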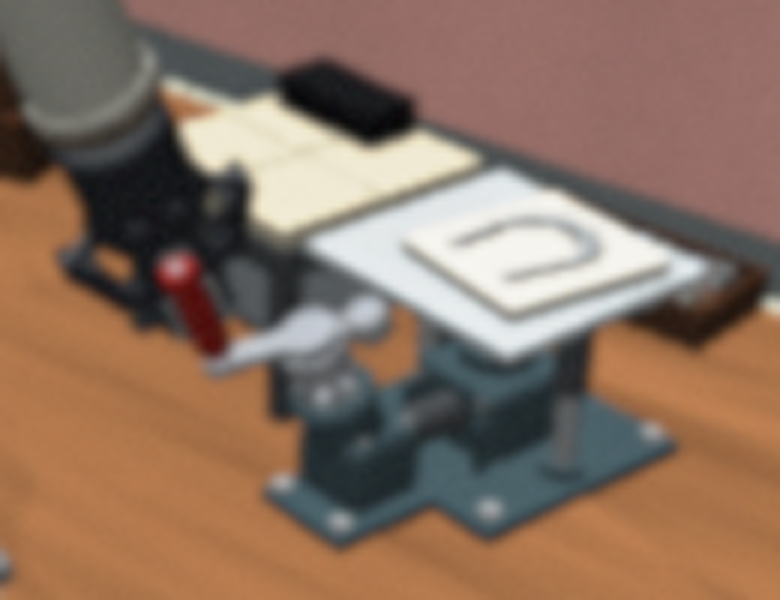

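View pics/w_top.png

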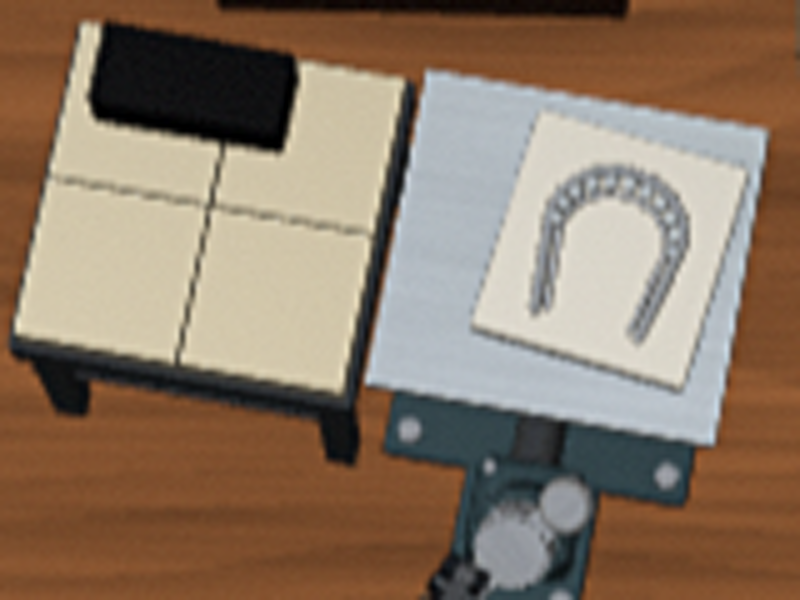

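```bash
cat > ed2.py <<'E'
from h import *
def run2(A,B,sFL,sFR,sBL,tFL,tFR,tBL,hs=True):
    q=lambda a,b,f,x,y:np.array(((a+.5)/f+x-.5,(b+.5)/f+y-.5))
    S=lambda p:q(*p,7,315,150);T=lambda p:q(*p,5,225,55);W=lambda p:q(*p,6,300,140)
    E={}
    E["sLf"]=edge(A,W(sFL),W(sFR),half=2.5,sgn=-1,trim=.2);E["sLl"]=edge(A,W(sFL),W(sBL),half=2.0,sgn=1,trim=.15)
    E["tLf"]=edge(B,T(tFL),T(tFR),half=2.5,sgn=-1);E["tLl"]=edge(B,T(tFL),T(tBL),half=2.5,sgn=1)
    E["sHr"]=edge(A,S((225,198)),S((460,115)),half=2.0,sgn=-1,trim=.2);E["tHr"]=edge(B,T((345,393)),T((408,80)),half=2.5,sgn=-1)
    for k in ("Lf","Ll","Hr"):
        c,v=E["t"+k][0],E["t"+k][1];print(k,"mad",E["s"+k][2].round(2),[line3(E["s"+k],E["t"+k],c+t*v).round(1).tolist() for t in(-25,0,25)])
    s,t=X2(E["sLf"],E["sLl"]),X2(E["tLf"],E["tLl"]);X,res=tri(s,t);print("L corner",s.round(2),t.round(2),X.round(1),round(res,2))
    return E
if __name__=="__main__":
    A,B=np.load("pics/sideavg0.npy"),np.load("pics/topavg0.npy")
    E0=run2(A,B,(300,267),(508,384),(500,190),(370,398),(712,456),(428,88))
    A,B=np.load("pics/w_side.npy"),np.load("pics/w_top.npy")
    E1=run2(A,B,(305,243),(511,358),(504,166),(367,384),(716,443),(427,70))
    # rise from shift of the top-view edges and side-view edges separately
    for k in("sLf","sLl","tLf","tLl"): 
        n=np.array([-E0[k][1][1],E0[k][1][0]]);print(k,"shift px",((E1[k][0]-E0[k][0])@n).round(3),"per 24mm", end=' ')
        cam="side" if k[0]=="s" else "top"; P=np.array([740,-10,129.]) if k[2]=="f" else np.array([845,58,129.])
        print(((proj(cam,P+[0,0,24])-proj(cam,P))@n).round(3))
E
python3 ed2.py
```

```text
Lf mad 0.15 [[750.1, 43.0, 124.9], [738.6, -27.5, 125.1], [727.1, -97.8, 125.2]]
Ll mad 0.14 [[775.0, 69.6, 129.8], [848.9, 57.8, 129.2], [924.2, 45.8, 128.7]]
Hr mad 0.1 [[767.4, 81.9, 155.2], [839.8, 70.2, 155.1], [913.4, 58.3, 155.0]]
L corner [348.9  184.55] [297.67 133.62] [752.3  74.4 128.7] 3.95
Lf mad 0.14 [[749.6, 38.6, 148.0], [738.2, -30.9, 148.1], [726.8, -100.1, 148.2]]
Ll mad 0.07 [[770.6, 71.0, 150.5], [843.4, 59.3, 150.2], [917.4, 47.3, 149.9]]
Hr mad 0.07 [[764.3, 82.2, 155.8], [836.5, 70.6, 156.1], [909.8, 58.7, 156.4]]
L corner [349.51 179.88] [297.19 131.09] [754.   74.3 149.9] 2.09
sLf shift px -4.574 per 24mm -4.705
sLl shift px -4.09 per 24mm -4.622
tLf shift px -2.35 per 24mm -2.398
tLl shift px -0.908 per 24mm -0.814
```

```bash
cat > ed3.py <<'E'
from h import *
q=lambda a,b,f,x,y:np.array(((a+.5)/f+x-.5,(b+.5)/f+y-.5))
S=lambda a,b:q(a,b,7,315,150);T=lambda a,b:q(a,b,5,225,55);W=lambda a,b:q(a,b,6,300,140)
def z(name,A,B,s,t,ts=.12,tt=.12,half=2.0):
    es=edge(A,*s,half=half,trim=ts);et=edge(B,*t,half=half,trim=tt)
    print(name,"mad",es[2].round(2),et[2].round(2),[line3(es,et,et[0]+k*et[1]).round(1).tolist() for k in(-15,0,15)]);return es,et
if __name__=="__main__":
    A,B=np.load("pics/sideavg0.npy"),np.load("pics/topavg0.npy")
    z("H left",A,B,(S(47,98),S(215,42)),(T(13,332),T(80,23)))
    z("H back (right part)",A,B,(S(385,78),S(455,112)),(T(300,62),T(405,80)))
    z("H right",A,B,(S(225,198),S(460,115)),(T(345,393),T(408,80)))
    z("H front",A,B,(S(45,105),S(225,198)),(T(14,335),T(345,393)))
    z("L back",A,B,(S(485,157),S(715,278)),(T(430,88),T(763,144)))
    z("L left",A,B,(S(255,240),S(480,155)),(T(370,398),T(428,88)))
    z("L right",A,B,(S(490,384),S(718,288)),(T(712,456),T(765,145)))
    A,B=np.load("pics/w_side.npy"),np.load("pics/w_top.npy");print("now")
    z("L back",A,B,(W(508,166),W(705,265)),(T(430,70),T(766,129)))
    z("L left",A,B,(W(305,243),W(504,166)),(T(367,384),T(427,70)))
    z("L right",A,B,(W(511,358),W(706,268)),(T(716,443),T(766,129)))
    z("H right",A,B,(S(225,198),S(460,115)),(T(345,393),T(408,80)),ts=.2)
    z("H back (right part)",A,B,(S(385,78),S(455,112)),(T(300,62),T(405,80)))
E
python3 ed3.py
python3 - <<'E'
from h import *
a=np.load("pics/w_side.npy");x,y,w,h=338,165,50,40
cv2.imwrite("pics/x.png",cv2.resize(a[y:y+h,x:x+w].clip(0,255).astype(np.uint8),None,fx=15,fy=15,interpolation=cv2.INTER_CUBIC))
E
```

```text
H left mad 0.12 0.1 [[829.4, 261.6, 159.6], [872.6, 254.2, 160.5], [916.2, 246.8, 161.5]]
H back (right part) mad 0.07 0.03 [[944.2, 127.7, 158.1], [936.3, 85.1, 160.8], [928.4, 42.8, 163.5]]
H right mad 0.16 0.15 [[796.2, 77.2, 155.1], [839.8, 70.2, 155.0], [883.9, 63.1, 154.9]]
H front mad 0.15 0.11 [[768.4, 217.6, 155.8], [761.5, 175.9, 156.0], [754.7, 134.3, 156.1]]
L back mad 0.15 0.11 [[931.9, -13.3, 130.0], [925.2, -56.4, 129.3], [918.5, -99.4, 128.5]]
L left mad 0.18 0.15 [[798.5, 65.8, 129.9], [842.8, 58.8, 129.9], [887.6, 51.7, 129.9]]
L right mad 0.19 0.15 [[768.8, -131.1, 124.1], [813.2, -138.2, 124.1], [858.0, -145.5, 124.0]]
now
L back mad 0.14 0.11 [[933.9, -2.1, 153.7], [927.0, -44.5, 153.4], [920.2, -86.8, 153.1]]
L left mad 0.07 0.04 [[799.7, 66.3, 150.1], [843.4, 59.3, 150.1], [887.6, 52.1, 150.1]]
L right mad 0.17 0.16 [[762.2, -130.1, 147.8], [806.1, -137.2, 147.2], [850.3, -144.4, 146.6]]
H right mad 0.07 0.11 [[793.0, 77.6, 155.9], [836.5, 70.6, 156.1], [880.4, 63.5, 156.3]]
H back (right part) mad 0.06 0.07 [[943.9, 125.2, 158.3], [935.8, 82.7, 161.1], [927.7, 40.3, 163.9]]
```

View pics/x.png

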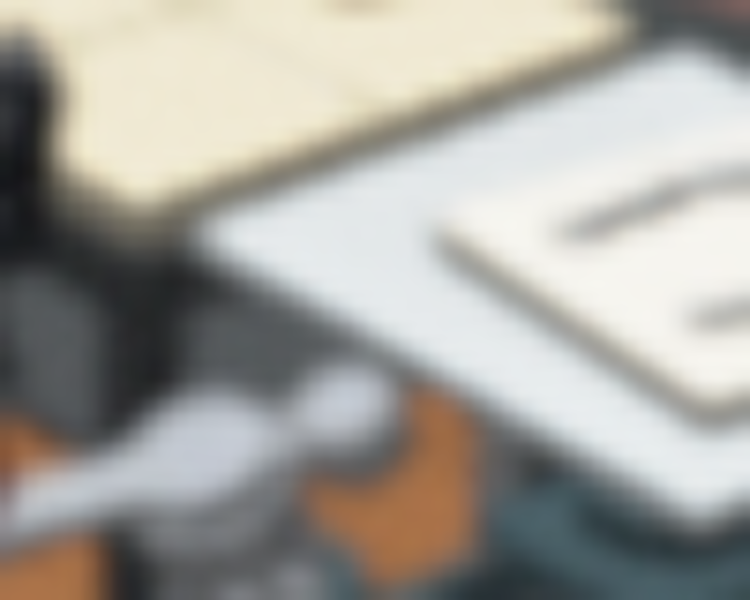

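```bash
python3 -m jog '[[7.8,6.2,3.1,0,0,0],[8.7,4.7,3.5,0,0,0],[9.3,3.0,3.9,0,0,0],[9.5,1.2,4.1,0,0,0],[9.5,-0.7,4.2,0,0,0],[9.3,-2.4,4.2,0,0,0],[8.7,-4.1,4.1,0,0,0],[7.8,-5.8,3.9,0,0,0],[6.8,-7.2,3.4,0,0,0],[5.5,-8.4,3.0,0,0,0],[4.0,-9.3,2.4,0,0,0],[2.5,-10.0,1.8,0,0,0],[0.8,-10.4,1.1,0,0,0],[-0.8,-10.4,0.3,0,0,0],[-2.5,-10.2,-0.4,0,0,0],[-4.0,-9.5,-1.1,0,0,0],[-5.5,-8.7,-1.9,0,0,0],[-6.8,-7.6,-2.4,0,0,0]]'; python3 st.py
python3 -m jog '[[-7.8,-6.2,-3.1,0,0,0],[-8.7,-4.7,-3.5,0,0,0],[-9.3,-3.0,-3.9,0,0,0],[0,0,0,0,0,0],[0,0,0,0,0,0]]'; python3 st.py
python3 - <<'E'
from plant import *
from h import *
for n,(x,y,w,h,f) in dict(side=(300,140,130,100,6),top=(225,55,160,120,5)).items():
    a=np.mean([snapshot(n)["color"].astype(float) for _ in range(8)],0);np.save(f"pics/y_{n}.npy",a)
    cv2.imwrite(f"pics/y_{n}.png",cv2.resize(a[y:y+h,x:x+w].clip(0,255).astype(np.uint8),None,fx=f,fy=f,interpolation=cv2.INTER_CUBIC))
E
```

```text
time: 25.75
ee_pos: [0.6553, -0.0477, 0.2637]
tool_rot: [0.133, 0.844, 0.491, 0.168]
wrist_force: [1.0, 7.8, 6.1]
opening: 0.278
t 25.75 F h,e1,e2 [5.6 2.3 7.8] FK mouth h,e1,e2 [  8.3 106.5 -56.2]
grip about axis: h 152.7 r 60.1 ang -35.9 tool tilt vs zs [-0.7 -0.2] M [ 2.   -0.08  0.68]
time: 26.25
ee_pos: [0.6296, -0.0642, 0.2536]
tool_rot: [0.134, 0.845, 0.49, 0.167]
wrist_force: [-1.0, 2.7, 9.4]
opening: 0.273
t 26.25 F h,e1,e2 [9.2 2.5 2.5] FK mouth h,e1,e2 [  8.5  81.6 -76.9]
grip about axis: h 152.8 r 60.3 ang -66.8 tool tilt vs zs [-0.7 -0.1] M [ 0.94 -0.07  0.3 ]
```

View pics/y_side.png

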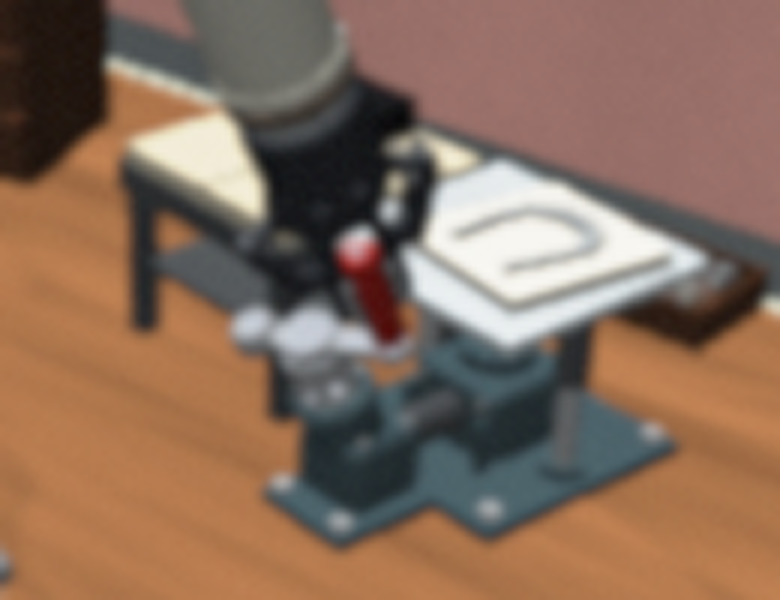

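View pics/y_top.png

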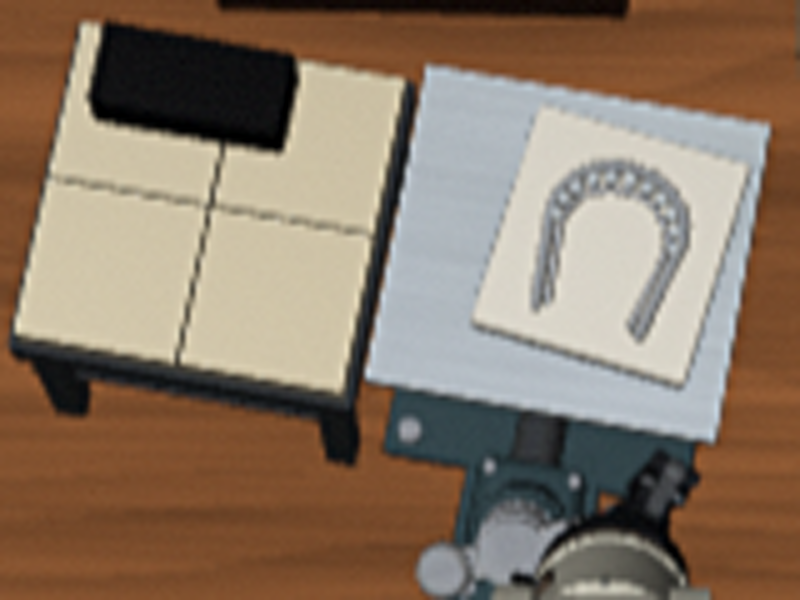

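Run:
```python
from ed3 import *
A,B=np.load("pics/y_side.npy"),np.load("pics/y_top.npy")
z("L back",A,B,(W(508,160),W(705,258)),(T(430,65),T(770,125)))
z("L right",A,B,(W(511,348),W(706,260)),(T(718,440),T(769,126)))
z("L front",A,B,(W(425,295),W(511,347)),(T(368,380),T(640,428)))
z("L left(back part)",A,B,(W(440,183),W(504,158)),(T(367,378),T(427,66)))
```

```text
L back mad 0.19 0.08 [[931.5, -12.4, 162.1], [925.2, -54.6, 160.7], [918.9, -96.9, 159.4]]
L right mad 0.14 0.15 [[778.9, -133.0, 154.3], [822.5, -140.0, 154.2], [866.6, -147.1, 154.1]]
L front mad 0.13 0.05 [[750.2, 39.8, 153.9], [743.4, -1.7, 154.0], [736.7, -43.2, 154.1]]
L left(back part) mad 0.17 0.09 [[809.2, 65.5, 147.9], [851.9, 58.3, 151.1], [894.8, 51.0, 154.4]]
```

```bash
python3 -m jog '[[0,0,0,0,0,0],[0,0,0,0,0,0],[0,0,0,0,0,0],[0,0,0,0,0,0]]' 0.2; python3 st.py; python3 -m jog '[[-4,0.6,9.1,0,0,0],[-8,1.2,18.3,0,0,0],[-12,1.8,27.4,0,0,0],[-16,0,30,0,0,0],[-40,0,10,0,0,0],[-45,0,0,0,0,0],[-45,0,0,0,0,0],[-45,0,0,0,0,0],[-30,0,0,0,0,0],[0,0,0,0,0,0]]'
python3 - <<'E'
from plant import *
from h import *
for n,(x,y,w,h,f) in dict(side=(300,140,130,100,6),top=(225,55,160,120,5)).items():
    a=np.mean([snapshot(n)["color"].astype(float) for _ in range(10)],0);np.save(f"pics/z_{n}.npy",a)
    cv2.imwrite(f"pics/z_{n}.png",cv2.resize(a[y:y+h,x:x+w].clip(0,255).astype(np.uint8),None,fx=f,fy=f,interpolation=cv2.INTER_CUBIC))
E
```

```text
time: 27.45
ee_pos: [0.6262, -0.0652, 0.2493]
tool_rot: [0.132, 0.846, 0.49, 0.163]
wrist_force: [-0.4, 0.7, -0.0]
opening: 0.6
t 27.45 F h,e1,e2 [ 0.2 -0.5  0.6] FK mouth h,e1,e2 [  5.3  75.4 -78.8]
grip about axis: h 150.1 r 60.1 ang -71.6 tool tilt vs zs [-0.2  0.1] M [ 0.08  0.41 -0.  ]
time: 28.45
ee_pos: [0.3773, -0.0616, 0.3427]
tool_rot: [0.131, 0.846, 0.49, 0.161]
wrist_force: [-0.0, 0.1, 0.7]
opening: 0.603
```

View pics/z_side.png

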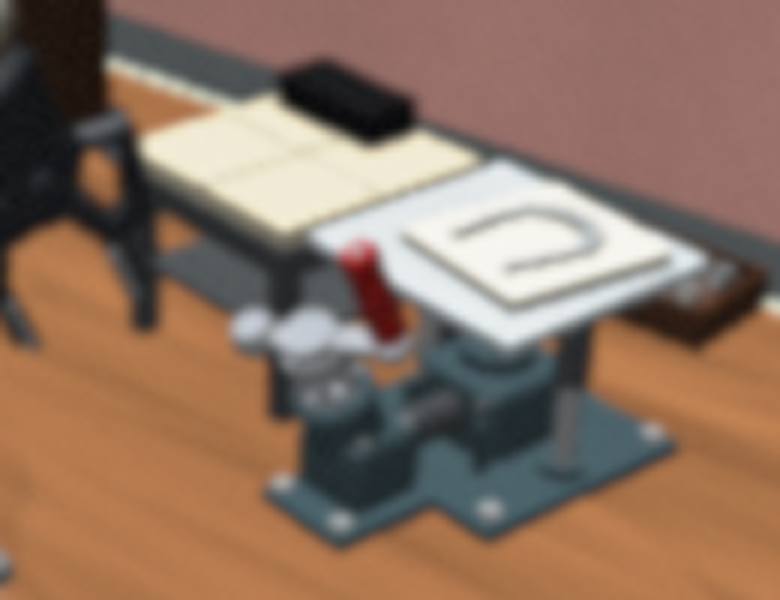

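View pics/z_top.png

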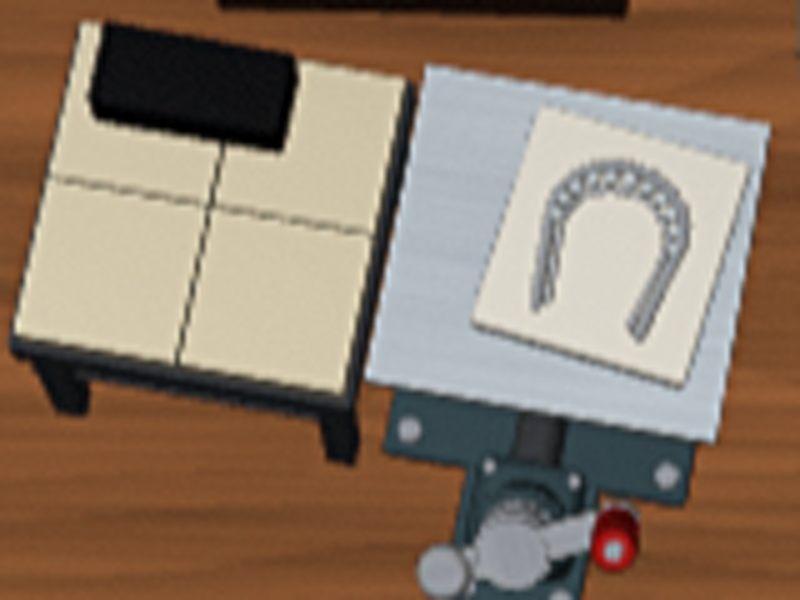

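Run:
```python
from ed3 import *
A,B=np.load("pics/z_side.npy"),np.load("pics/z_top.npy")
z("L back",A,B,(W(508,160),W(705,258)),(T(430,65),T(770,125)))
z("L right",A,B,(W(511,348),W(706,260)),(T(718,440),T(769,126)))
z("L front",A,B,(W(400,283),W(511,347)),(T(368,380),T(715,441)),ts=.05)
z("L left",A,B,(W(310,235),W(504,160)),(T(367,378),T(427,66)))
z("H front",A,B,(W(165,175),W(288,238)),(T(14,335),T(345,393)))
z("H right",A,B,(W(285,238),W(475,165)),(T(345,393),T(408,80)))
z("H back",A,B,(W(415,130),W(478,160)),(T(300,62),T(405,80)))
# back edges of lift along its x: compare projected line of lift back edge and hearth's back edge
x,y,w,h=340,160,50,35
cv2.imwrite("pics/z2.png",cv2.resize(A[y:y+h,x:x+w].clip(0,255).astype(np.uint8),None,fx=16,fy=16,interpolation=cv2.INTER_CUBIC))
```

```text
L back mad 0.18 0.11 [[931.4, -12.4, 162.0], [925.2, -54.6, 160.7], [919.0, -96.9, 159.4]]
L right mad 0.14 0.15 [[773.6, -132.0, 154.2], [817.2, -139.0, 154.0], [861.3, -146.2, 153.8]]
L front mad 0.13 0.11 [[746.0, 17.2, 154.9], [739.3, -24.2, 154.8], [732.5, -65.6, 154.8]]
L left mad 0.04 0.1 [[805.0, 65.5, 154.7], [848.7, 58.4, 154.7], [892.8, 51.3, 154.7]]
H front mad 0.11 0.11 [[768.2, 217.6, 156.3], [761.5, 175.9, 156.1], [754.8, 134.3, 155.8]]
H right mad 0.72 0.11 [[794.3, 77.8, 152.3], [838.5, 70.8, 150.5], [883.3, 63.8, 148.8]]
H back mad 0.1 0.04 [[943.8, 125.6, 158.3], [936.0, 83.0, 160.9], [928.2, 40.6, 163.5]]
```

View pics/z2.png

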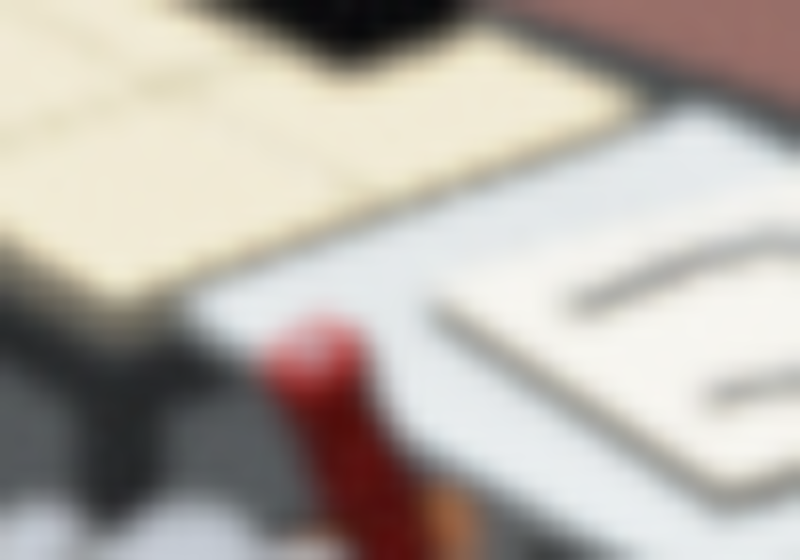

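Run:
```python
from ed3 import *
from plant import *
X,r=tri(W(355,245),T(613,551));d=X-SEAT;print("grip top",X.round(1),r,(d@zs).round(1),np.hypot(d@e1,d@ey).round(1),np.degrees(np.arctan2(d@ey,d@e1)).round(1))
# hub->cw direction from top view
for nm,p in (("hub",T(515,543)),("cw",T(443,571)),("grip",T(613,551))):
    print(nm,np.round(p,2))
for a in(-66,-70,-74):
    g=SEAT+(122+5)*zs*1+60*(np.cos(np.radians(a))*e1+np.sin(np.radians(a))*ey);print(a,proj("top",g).round(2),T(613,551).round(2),proj("side",g).round(2),W(355,245).round(2))
s=sense();print(s["ee_pos"])
```

```text
grip top [639.9 -64.  237.3] 0.3471886204633317 133.7 59.8 -63.9
hub [327.6 163.2]
cw [313.2 168.8]
grip [347.2 164.8]
-66 [347.58 165.1 ] [347.2 164.8] [359.03 182.16] [358.75 180.42]
-70 [347.91 166.64] [347.2 164.8] [358.57 182.98] [358.75 180.42]
-74 [348.14 168.19] [347.2 164.8] [358.04 183.8 ] [358.75 180.42]
[ 0.38122716 -0.06141762  0.34429142]
```

Run:
```python
from ed3 import *
for n,f in (("side",14),("top",14)):
    im=[]
    for k in "wz":
        a=np.load(f"pics/{k}_{n}.npy");x,y=(330,178) if n=="side" else (304,150)
        im.append(cv2.resize((a[y:y+40,x:x+28 if n=="side" else x+50][:, :28] if n=="side" else a[y:y+30,x:x+50]).clip(0,255).astype(np.uint8),None,fx=f if n=="side" else 8,fy=f if n=="side" else 8,interpolation=cv2.INTER_CUBIC))
    cv2.imwrite(f"pics/cmp_{n}.png",np.hstack(im))
```

```text
(no output)
```

View pics/cmp_side.png

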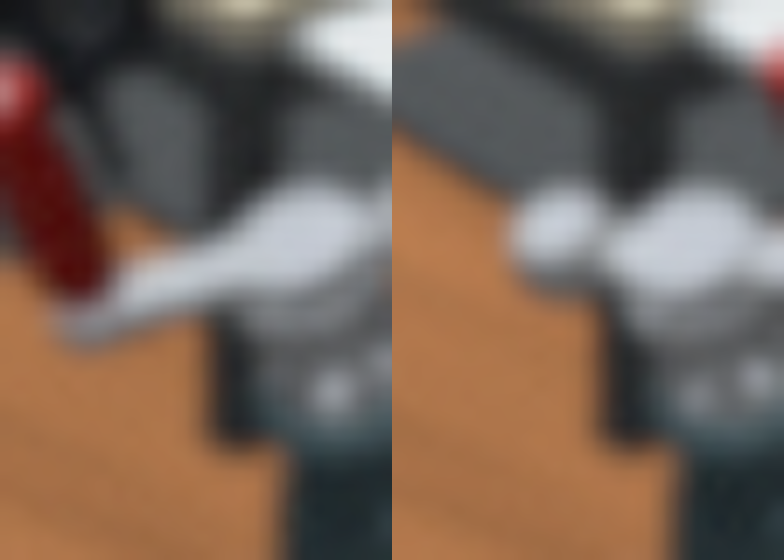

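View pics/cmp_top.png

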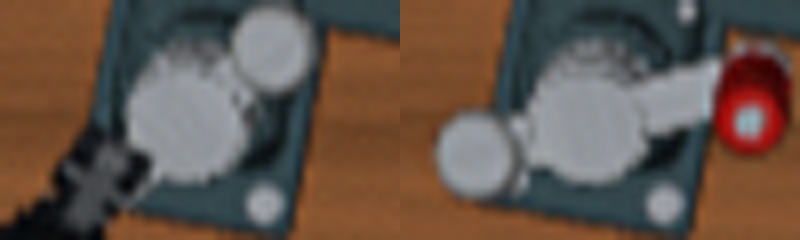

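Run:
```python
from h import *
a=np.load("pics/z_side.npy");x,y=345,175
b=np.load("pics/z_top.npy");u,v=335,152
cv2.imwrite("pics/z3.png",np.hstack([cv2.resize(k.clip(0,255).astype(np.uint8),None,fx=18,fy=18,interpolation=cv2.INTER_CUBIC) for k in (a[y:y+28,x:x+22],b[v:v+28,u:u+22])]))
for X in (0,6.5):
  for t in (-63,-66,-69):
    d=60*(np.cos(np.radians(t))*e1+np.sin(np.radians(t))*ey)
    g=SEAT+(122+X)*zs+d;e=SEAT+(46+X)*zs+d
    print(X,t,"top end",((proj("side",g)-[x,y]+.5)*18).round(),((proj("top",g)-[u,v]+.5)*18+[396,0]).round(),"lower end",((proj("side",e)-[x,y]+.5)*18).round(),((proj("top",e)-[u,v]+.5)*18+[396,0]).round())
```

```text
0 -63 top end [274. 144.] [626. 218.] lower end [371. 396.] [635. 131.]
0 -66 top end [268. 155.] [632. 239.] lower end [366. 407.] [641. 151.]
0 -69 top end [262. 166.] [637. 259.] lower end [360. 418.] [645. 171.]
6.5 -63 top end [265. 122.] [625. 226.] lower end [363. 375.] [634. 139.]
6.5 -66 top end [260. 133.] [631. 247.] lower end [358. 386.] [640. 158.]
6.5 -69 top end [253. 144.] [636. 267.] lower end [352. 397.] [644. 178.]
```

View pics/z3.png

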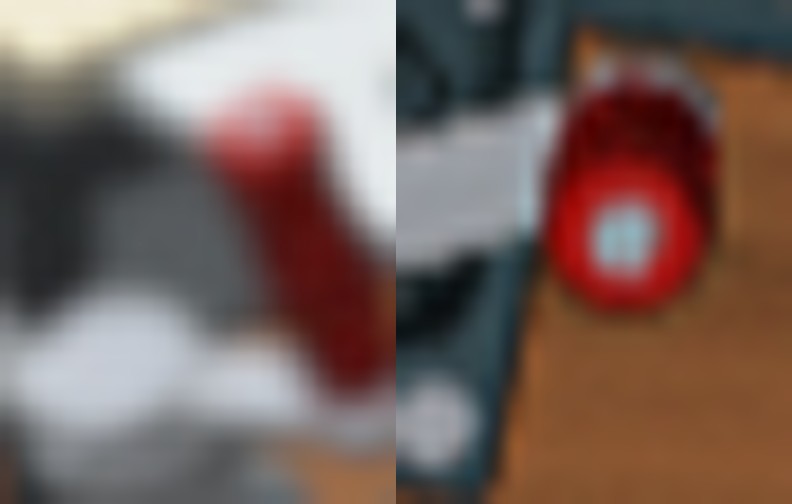

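Run:
```python
from plant import *
from h import *
s=sense();p=s["ee_pos"]*1000
d=60*(np.cos(np.radians(-65))*e1+np.sin(np.radians(-65))*ey)
for h in (211,151): 
    g=SEAT+h*zs+d;print(h,g.round(1),(g-p).round(1)); p=g
print(s["ee_pos"]*1000)
f=lambda t:60*(np.cos(np.radians(t))*e1+np.sin(np.radians(t))*ey)
for a,b in((-65,-70),(-70,-75),(-75,-80),(-80,-85),(-85,-90)):print(a,b,(f(b)-f(a)).round(1))
```

```text
211 [607.8 -59.8 307.5] [226.6   1.6 -36.8]
151 [632.  -63.5 252.7] [ 24.1  -3.7 -54.8]
[381.2271609  -61.41761714 344.29141928]
-65 -70 [-4.7 -1.3 -2. ]
-70 -75 [-4.7 -0.9 -2. ]
-75 -80 [-4.8 -0.4 -2.1]
-80 -85 [-4.8  0.  -2.1]
-85 -90 [-4.8  0.5 -2.1]
```

```bash
python3 -m jog '[[45,0,0,0,0,0],[45,0,0,0,0,0],[45,0,0,0,0,0],[45,0,0,0,0,0],[30,1,-5,0,0,0],[16,0.6,-15,0,0,0],[0,0,-17,0,0,0],[0,0,0,0,0,0]]'; python3 st.py
python3 - <<'E'
from plant import *
from h import *
s=sense();p=s["ee_pos"]*1000
d=60*(np.cos(np.radians(-65))*e1+np.sin(np.radians(-65))*ey)
for h in (211,151): print((SEAT+h*zs+d-p).round(1))
a=snapshot("side")["color"];x,y,w,h=310,140,90,80
cv2.imwrite("pics/a2.png",cv2.resize(a[y:y+h,x:x+w],None,fx=7,fy=7,interpolation=cv2.INTER_CUBIC))
E
```

```text
time: 30.25
ee_pos: [0.606, -0.0596, 0.3039]
tool_rot: [0.13, 0.846, 0.491, 0.16]
wrist_force: [0.1, -0.2, -0.5]
opening: 0.598
t 30.25 F h,e1,e2 [-0.5 -0.1 -0.2] FK mouth h,e1,e2 [ 63.4  77.8 -76.3]
grip about axis: h 208.5 r 58.8 ang -67.8 tool tilt vs zs [0.2 0.1] M [ 0.07  0.47 -0.02]
[ 1.9 -0.2  3.6]
[ 26.   -3.9 -51.2]
```

View pics/a2.png

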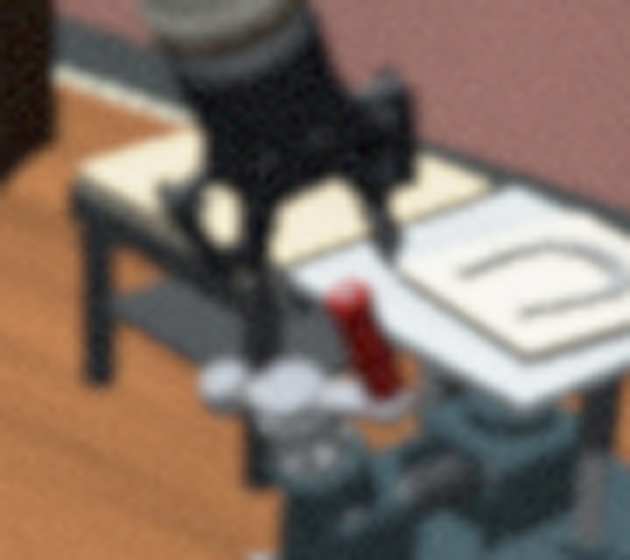

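```bash
python3 -m jog '[[4,-0.2,-2,0,0,0],[5,-0.8,-11,0,0,0],[5,-0.8,-11.5,0,0,0],[5,-0.8,-11.5,0,0,0],[5,-0.8,-11.5,0,0,0],[2,-0.5,-3.7,0,0,0],[0,0,0,0,0,0]]'; python3 st.py
```

```text
time: 31.0
ee_pos: [0.633, -0.0638, 0.2547]
tool_rot: [0.131, 0.846, 0.49, 0.162]
wrist_force: [-0.3, -0.0, 1.1]
opening: 0.601
t 31.0 F h,e1,e2 [ 1.1  0.2 -0.1] FK mouth h,e1,e2 [  7.5  83.3 -76.4]
grip about axis: h 152.4 r 60.9 ang -63.5 tool tilt vs zs [-0.1  0.1] M [ 0.11  0.43 -0.01]
```

```bash
python3 -m jog '[[0,0,0,0,0,0],[0,0,0,0,0,0],[0,0,0,0,0,0],[0,0,0,0,0,0],[0,0,0,0,0,0],[0,0,0,0,0,0]]' -1 60; python3 st.py;python3 -m jog '[[-2.3,-0.7,-1.3,0,0,0],[-2.3,-0.6,-1.3,0,0,0],[0,0,0,0,0,0]]'; python3 st.py
```

```text
time: 31.6
ee_pos: [0.6333, -0.0637, 0.2566]
tool_rot: [0.132, 0.846, 0.49, 0.163]
wrist_force: [-2.8, 0.8, 4.4]
opening: 0.278
t 31.6 F h,e1,e2 [ 5.2 -0.9  0.4] FK mouth h,e1,e2 [  9.3  84.7 -76.2]
grip about axis: h 154.0 r 61.2 ang -62.6 tool tilt vs zs [-0.2  0.1] M [0.22 0.87 0.17]
time: 31.9
ee_pos: [0.6312, -0.0644, 0.2559]
tool_rot: [0.133, 0.845, 0.49, 0.166]
wrist_force: [3.4, 1.7, 4.3]
opening: 0.277
t 31.9 F h,e1,e2 [2.7 4.6 2.2] FK mouth h,e1,e2 [  9.8  83.5 -76.9]
grip about axis: h 154.2 r 61.2 ang -64.8 tool tilt vs zs [-0.6 -0. ] M [ 0.53 -0.68  0.17]
```

```bash
python3 -m jog '[[-4.7,-1.2,-2.1,0,0,0],[-4.7,-0.8,-2.1,0,0,0],[-4.7,-0.4,-2.1,0,0,0],[0,0,0,0,0,0],[0,0,0,0,0,0]]'; python3 st.py
```

```text
time: 32.4
ee_pos: [0.6171, -0.0673, 0.2496]
tool_rot: [0.134, 0.845, 0.49, 0.166]
wrist_force: [1.8, 0.6, 7.0]
opening: 0.277
t 32.4 F h,e1,e2 [5.7 4.4 0.9] FK mouth h,e1,e2 [  9.6  68.7 -82.1]
grip about axis: h 154.0 r 61.5 ang -79.5 tool tilt vs zs [-0.6  0. ] M [ 0.47 -0.8   0.11]
```

```bash
python3 -m jog '[[-2.9,-0.1,-1.3,0,0,0],[0.6,-0.1,-1.4,0,0,0],[0,0,0,0,0,0]]'; python3 st.py; python3 -m jog '[[0,0,0,0,0,0],[0,0,0,0,0,0],[0,0,0,0,0,0],[0,0,0,0,0,0]]' 0.2; python3 st.py
```

```text
time: 32.7
ee_pos: [0.6153, -0.0681, 0.2482]
tool_rot: [0.134, 0.845, 0.489, 0.166]
wrist_force: [-1.7, 0.1, 14.8]
opening: 0.279
t 32.7 F h,e1,e2 [14.2  4.4 -0.1] FK mouth h,e1,e2 [  9.   66.8 -83.3]
grip about axis: h 153.3 r 62.2 ang -81.6 tool tilt vs zs [-0.7  0. ] M [ 0.5  -0.48  0.17]
time: 33.1
ee_pos: [0.6117, -0.0677, 0.2436]
tool_rot: [0.131, 0.846, 0.49, 0.162]
wrist_force: [0.4, 0.4, 0.2]
opening: 0.599
t 33.1 F h,e1,e2 [-0.   0.4  0.5] FK mouth h,e1,e2 [  5.8  60.2 -83.5]
grip about axis: h 150.7 r 61.8 ang -86.3 tool tilt vs zs [-0.1  0.1] M [ 0.04  0.43 -0.03]
```

```bash
python3 -m jog '[[-4,0.6,9.1,0,0,0],[-8,1.2,18.3,0,0,0],[-12,1.8,27.4,0,0,0],[-16,0,30,0,0,0],[-40,0,10,0,0,0],[-45,0,0,0,0,0],[-45,0,0,0,0,0],[-45,0,0,0,0,0],[-30,0,0,0,0,0],[0,0,0,0,0,0]]'
python3 - <<'E'
from plant import *
from ed3 import *
I={}
for n,(x,y,w,h,f) in dict(side=(300,140,130,100,6),top=(225,55,160,120,5)).items():
    a=np.mean([snapshot(n)["color"].astype(float) for _ in range(10)],0);np.save(f"pics/k_{n}.npy",a);I[n]=a
    cv2.imwrite(f"pics/k_{n}.png",cv2.resize(a[y:y+h,x:x+w].clip(0,255).astype(np.uint8),None,fx=f,fy=f,interpolation=cv2.INTER_CUBIC))
    cv2.imwrite(f"pics/kf_{n}.png",a.clip(0,255).astype(np.uint8))
A,B=I["side"],I["top"]
z("L back",A,B,(W(508,158),W(705,256)),(T(430,65),T(770,125)))
z("L right",A,B,(W(511,346),W(706,258)),(T(718,440),T(769,126)))
z("L front",A,B,(W(400,281),W(511,345)),(T(368,380),T(715,441)),ts=.05)
E
```

```text
time: 34.1
ee_pos: [0.3756, -0.0659, 0.3392]
tool_rot: [0.132, 0.847, 0.488, 0.163]
wrist_force: [-0.2, -0.5, 0.1]
opening: 0.601
L back mad 0.15 0.06 [[933.5, -0.3, 162.4], [926.9, -42.5, 161.6], [920.4, -84.7, 160.8]]
L right mad 0.18 0.15 [[785.2, -133.9, 154.7], [828.9, -141.0, 154.6], [873.1, -148.1, 154.6]]
L front mad 0.11 0.06 [[744.0, 3.1, 155.1], [737.3, -38.3, 155.1], [730.7, -79.7, 155.1]]
```

View pics/k_side.png

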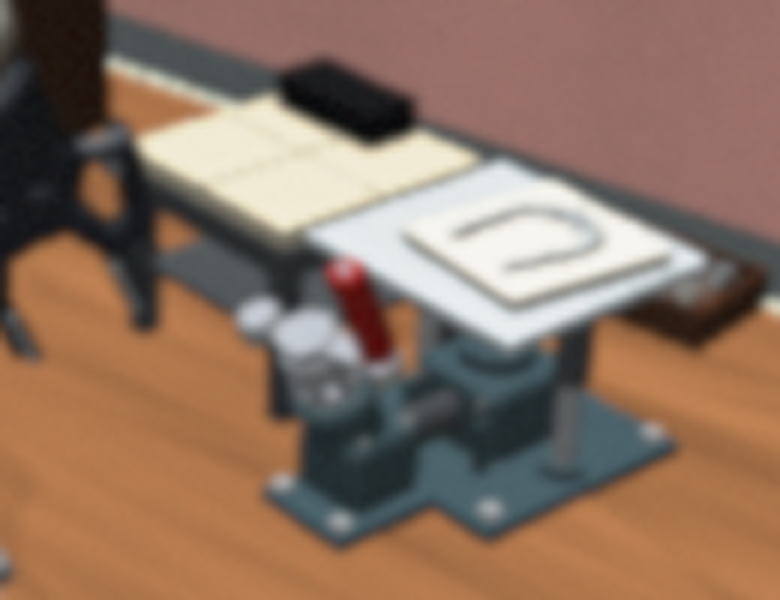

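View pics/kf_top.png

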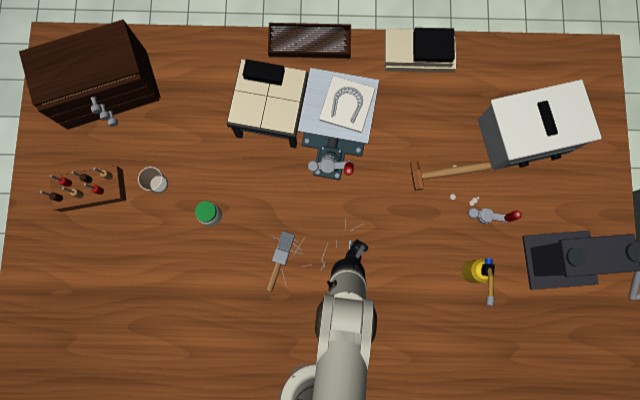

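Run:
```python
from plant import *
print(finish_job(),sense()["time"])
```

```text
the job is handed in; nothing more can be done
the job is handed in; nothing more can be done
```

I fitted the leftmost crank on the shaft and wound it clockwise until the lift top measured level with the hearth. I then let go, backed the arm clear and handed the job in at about 35 s. The crank is still on the shaft.

- **Fit:** my first try met claw tip on claw tip. I pushed blind for two moves there, and the force reached about 92 N (wrist limit 120 N). I backed off, turned the crank clockwise under light pressure, and it dropped 10.5 mm to a firm stop, which is the full claw height. By my measured shaft position it still sits about 6.5 mm high. I put that down to my estimate of the shaft's height, because raising it by that much also brings the stated 64 mm to the lift's front edge into agreement.
- **Winding:** about 2.6 turns. While I was looking for the gaps, the shaft also seems to have turned back by about 12 degrees.
- **Height:** I measured both tops from edges seen in two views. Compared with the hearth, the lift reads 0.7 mm higher at the back, 0.45 mm lower at the right and 0.95 mm lower at the front. The average is about 0.2 mm low, and I trust it to roughly half a millimetre. The seam edge itself was too blurred to measure well, so I left it out.
- **Surroundings:** the last pictures show the slab in its place on the lift. The jar, mallet, torch, tumbler and brush are where they were at the start. The graver was hidden under the gripper in the last top view, so I couldn't check it there; the fingers stayed well above it.

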